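Bolt down the proofing bed and lock its cam lever

ROBOT

A 6-joint arm with a two-finger parallel gripper is mounted at the origin on a cart in front of the work surface, level with it; the furniture and walls round the work are solid. World frame = base frame: x ahead of the robot, y to its left, z up, the work surface at z = 0. Lengths are in m, angles in rad, forces in N, time in s.
With the tool pointing down it reaches from about 0.375 to 0.975 m from the base axis. Payload 3.8 kg.
Tool frame: the origin (TCP) lies on the mounting face of the last link; the fingertips stand 173 mm ahead of it and the grasp point (between the pads) lies arm.tcp_to_grasp ahead of it (arm.tcp_to_grasp is the distance from the TCP to the grasp point, in m); z points along the fingers, y is the line along which they close (so a half turn about z gives the same grasp; the last joint's range is limited). The gripper opens to 85 mm and grips with 20 to 120 N. Pads are 22 mm wide; open, the fingers measure 114 mm over their backs; the gripper's body (76 mm by 85 mm) begins 54 mm behind the grasp point. The pads swing forward as they close: fully open they stand 13 mm farther back than shut.
Start: joints at [-0.037, 0.264, 1.604, -0, 1.274, -0.037], TCP at [0.675, -0, 0.405] pointing down, gripper open.
Joint ranges: [-2.63, 2.63], [-0.94, 2.18], [0.31, 2.57], [-1.31, 4.45], [0, 2.66], [-2.55, 2.55]. Speed limits (rad/s): [2.57, 2.57, 3.14, 3.14, 3.14, 3.14].

INTERFACE

Orientations are given as a rotation vector (axis times angle).
In Python, from plant import arm gives the robot as it stands.
- The arm moves only by the tool step_arm, never from a script. Its argument "series" is a list of rows, each an object of numbers: "dx", "dy", "dz": the shift along the tool's x, y, z in mm; "ax", "ay", "az": the turn, a rotation vector about the tool's x, y, z in degrees. A call has 1 to 20 rows; each row is the pose to reach, as a shift and turn from the pose commanded when the call began, along the tool's axes at that moment; what a row does not reach only later rows make up. A row lasts 1/8 s, in which the tool goes at most 62.5 mm and 10.7 degrees, less where a joint would pass 70% of its speed; a pose out of reach is approached as far as the arm can. A call with a gripper value outside its range is refused whole. "claw" is the finger opening in mm, from 0 to 85.4, set as the call begins (left out, the last holds). The fingers move at their own pace and stop on an object; the grip force is fixed at half the most. Time passes only in rows, so rows that repeat a pose let the fingers close. It gives the time, the measured TCP pose, the force, the opening and the grip force at its end, in the units of the state.
- arm.observe(): the state, without advancing time (a new reading comes with each control period).
- arm.get_image(name): name is "scene" or "side" or "wrist"; returns a dict with "img" (384x512x3 uint8, red, green, blue), "range_z" (384x512 float32, m along the optical axis (not along the pixel's ray), 0 where there is no reading), "fx", "fy", "cx", "cy" (pixels), "world_from_camera" (4x4, takes a point from camera to world coordinates). Camera axes: x right, y down, z forward; pixel columns grow to the right and rows downward; lengths in m; the calibration is good to about 2 mm. A picture is of the moment at which its call begins.
- arm.job_done(): hands the job in; it is judged then, once.
The state is a dict: "time": time; "joint_pos": joint angles; "qd": joint speeds; "tau": joint torques, N m; "tool_pos": TCP position; "tool_rot": TCP orientation; "force": force on the tool from outside, world axes, zero at the start; "ft_torque": the same for the moment, N m; "grip_width": opening from 0.0 (shut) to 1.0 (fully open); "grip_force": force on a finger pad.
Only numpy, scipy, OpenCV 4.12 (cv2) and the standard library are available. Lean on these libraries where they do the work, as an engineer would, in place of code of your own. Each camera call takes 0.05 s, during which the arm holds its last target. There are 200 camera calls.

TASK

Get the drilled metal bed ready for proofing: first lift the handled canister off it and set it down upright on the round cork mat, about in the middle. Then screw every bolt from the wooden rack into a well of the bed, one to a well, feeling for the unseen start of the thread at the bottom, until its flange sits down on the bed. Last of all, when every bolt is home, push the cam lever over its high point so that it snaps shut; should the canister get knocked, it must be back on its mat in the end, and the tins, jar and tape standing about are to be left where they are.

Things in the scene. Friction and masses are not known exactly. Their poses are not given: they have to be found in the camera images.
- bed: Fixed aluminium block, 130 (x) x 275 (y) x 70 mm high; origin at counter height under its middle (2.5 mm off in y), x across it away from the robot, y along it to the robot's left. In its top face are three like wells in a row at x = 0, y = -95, -30, 35 mm, and a cam lever near its +y end. The canister starts on it, over the middle well. Any bolt fits any well; with two bolts any two wells will do.
- well_1 (a point): Centre of the well's mouth in the bed's top face (z = 70 mm, bed y = -95). Round 25 mm bore, 2 mm bevel. Unseen at its bottom: a ledge 48 mm below the mouth with a straight 13 mm slot across it, below that a coarse two-start right-hand thread. The slot lies along the bed's x axis (dark marks beside the mouth) only within 0.4 rad either way, differently in each well: feel for it.
- well_2 (a point): As well_1, at bed y = -30. A bolt put down a well first stands with its lug on the ledge, flange 22 mm above the bed (tip 22 mm above the counter), unless its lug lies within about 0.25 rad of the slot: then it drops through to flange 4 to 6 mm above the bed. Turn it lightly pressed or loosely held until it drops.
- well_3 (a point): As well_1, at bed y = 35. Once dropped through the slot, a bolt is turned clockwise seen from above by 1.0 to 1.2 rad (from the slot's direction; a stop comes at about 1.4) while let sink or lightly pressed; it sinks as it turns and is home with its flange on the bed. Pressing alone never gets it home. It turns easily, stays upright in the well when let go, and may be regripped.
- bolt_1: Steel T-bar bolt, 101 mm long, 0.14 kg. Origin at its lower tip, z up. From the tip: cross lug 21 (x) x 7 (y) x 6 mm on a 9 mm neck; from 23 mm a 22 mm shank, bevelled below; at 66 to 71 mm a flange 31 mm wide; from 71 to 101 mm the T-bar, 36 mm long (x), 10 mm thick (y), to grip across its thickness. Lug and bar both lie along the bolt's x. Absent bolts read None from the start.
- bolt_2: A bolt like bolt_1. Bolts start standing in the rack's holes, hanging by the flange, tip 9 mm above the counter, bar turned up to 0.5 rad from the rack's x axis.
- bolt_3: A bolt like bolt_1 and bolt_2. Home in a well its tip stands 4 mm above the counter.
- rack: Fixed wooden block 60 (x) x 180 (y) x 75 mm high with three 25 mm holes on its long centre line at y = -60, 0 and 60 mm, in which the bolts stand. Origin on the counter under its centre, x across, y along, z up.
- canister: Round closed steel canister with a rigid arched handle, 0.4 kg: body 76 mm wide and 68 mm high; the handle is a round 10 mm bar whose level top part runs 48 mm along the canister's y axis, its centre line 118 mm above the origin, 45 mm clear over the lid. Origin at the centre of its underside, z up. Starts on the bed's top face.
- mat: Fixed flat round cork mat, 120 mm wide, 4 mm thick, on the counter; origin at the centre of its underside.
- cam_lever (a joint): Angle of the cam lever, rad. 0: open, leaning 0.5 rad from upright towards the bed's -x (the robot); grows as it is pushed over to +x; upright at 0.5. The spring pushes back up to 0.75, beyond that it snaps the lever to its stop at 1.6 (shut, lying to +x, 27 degrees above level). Takes up to 0.4 N m, about 5 N square to the lever at its knob; push along the arc, as a push across it jams by friction.
- lever_knob (a point): Centre of the 20 mm round black knob at the lever's end, 79 mm from the pivot; the bar below it is 11 mm thick.
- lever_pivot (a point): Pivot of the cam lever, 94 mm above the counter, at bed x = 0, y = 110 mm; the pivot axis is the bed's y axis. Two cheeks 34 mm long (x) and 32 mm wide over all (y) stand beside it up to 106 mm above the counter.
- tin_small: Bystander: loose tin, 53 mm wide, 61 mm high, between rack and mat, near the counter's front edge. Origin under its centre.
- pigment: Bystander: loose little jar, 39 mm wide, 46 mm high, to the right. Origin under its centre.
- tape: Bystander: loose tape roll lying flat, 93 mm wide, 24 mm high, at the back right. Origin under its centre.
Not all that is in view belongs to the job. Leave any orange or purple look-alike of the bolt_1 alone.

How it is judged:
On the way, in this order (a step that is already met when the one before it is completed fails the run):
1. the canister stands upright on the cork mat, off the bed (horizontal distance between canister and mat below 0.025 m and height (world z) of canister below 0.008 m and angle between canister's own z axis and vertical below 0.08 rad), for 0.2 s.
2. every bolt is screwed home in a well, the lever still open ((horizontal distance between bolt_1 and well_1 below 0.006 m or horizontal distance between bolt_1 and well_2 below 0.006 m or horizontal distance between bolt_1 and well_3 below 0.006 m) and z of each of bolt_1, bolt_2, bolt_3 in the frame of bed below 0.0058 m and angle between each of bolt_1, bolt_2, bolt_3's own z axis and vertical below 0.08 rad and (horizontal distance between bolt_2 and well_1 below 0.006 m or horizontal distance between bolt_2 and well_2 below 0.006 m or horizontal distance between bolt_2 and well_3 below 0.006 m) and (horizontal distance between bolt_3 and well_1 below 0.006 m or horizontal distance between bolt_3 and well_2 below 0.006 m or horizontal distance between bolt_3 and well_3 below 0.006 m) and value of joint cam_lever below 0.7 rad), for 0.2 s.
3. the cam lever has snapped shut (value of joint cam_lever above 1.52 rad), for 0.2 s.
At the end, for the whole second after the job is handed in: The canister stands upright on the mat, its centre within 25 mm of the mat's; every bolt present is upright in a well with its flange within 1.5 mm of the bed's face; the lever is shut (beyond 1.52 rad); all at rest (all of step 1 and (horizontal distance between bolt_1 and well_1 below 0.006 m or horizontal distance between bolt_1 and well_2 below 0.006 m or horizontal distance between bolt_1 and well_3 below 0.006 m) and z of each of bolt_1, bolt_2, bolt_3 in the frame of bed below 0.0058 m and angle between each of bolt_1, bolt_2, bolt_3's own z axis and vertical below 0.08 rad and (horizontal distance between bolt_2 and well_1 below 0.006 m or horizontal distance between bolt_2 and well_2 below 0.006 m or horizontal distance between bolt_2 and well_3 below 0.006 m) and (horizontal distance between bolt_3 and well_1 below 0.006 m or horizontal distance between bolt_3 and well_2 below 0.006 m or horizontal distance between bolt_3 and well_3 below 0.006 m) and value of joint cam_lever above 1.52 rad and linear speed of each of canister, bolt_1, bolt_2, bolt_3 below 0.02 m/s); the robot touches nothing.
It fails at once if the canister is tipped over (angle between canister's own z axis and vertical above 0.6 rad).
It fails at once if a bystander (tin, jar or tape) is moved more than 5 cm (distance of any of tin_small, pigment, tape from where it was at the start of the episode above 0.05 m).
Of bolt_1, bolt_2, bolt_3 only 2 to 3 are there at a start; the rules pass over those that are not, and their reading is None.
At some moment in a run one of canister may be knocked a few centimetres aside while the robot is not near it.
It also fails if it takes over 210 s, if anything falls off the work surface, if the arm or the gripper's body presses on something with over 40 N, if the wrist force passes 120 N, or if a joint passes its speed limit or range.

## Working session

There is one attempt and no reset: what is moved stays moved. The work goes in short steps, Python scripts to look and compute and a tool call to move; the robot and the scene stay as the last step left them, time stands still between calls to the robot, and variables do not carry over. Pictures are saved under pics/ and viewed, at most 14 in all, crops included, and the job is handed in when it is done.

Besides the shell and the picture viewer there is one more tool, called after "Emit:" by a JSON object that holds its "fn" and its "kwargs", one argument or row to a line. step_arm: Moves the arm, as the interface text tells. Its arguments: {"type":"object","properties":{"series":{"type":"array","items":{"type":"object","properties":{"dx":{"type":"number"},"dy":{"type":"number"},"dz":{"type":"number"},"ax":{"type":"number"},"ay":{"type":"number"},"az":{"type":"number"}}}},"claw":{"type":"number"}},"required":["series"]}

```bash
ls; mkdir -p pics; python3 - <<'E'
from plant import arm
import cv2,numpy as np,pickle
o=arm.observe();print(o, arm.tcp_to_grasp)
for n in("scene","side"):
    d=arm.get_image(n);pickle.dump(d,open(f"{n}0.pkl","wb"));cv2.imwrite(f"pics/{n}0.png",d["img"][:,:,::-1])
    print(n,d["fx"],d["cx"],d["cy"],d["world_from_camera"].round(3).tolist())
E
```

```text
pics
{'time': 0.0, 'joint_pos': array([-3.69210954e-02,  2.64756288e-01,  1.60540397e+00, -1.22854817e-05,
        1.27371668e+00, -3.69094694e-02]), 'qd': array([ 0.00082405,  0.00029885,  0.00056759, -0.00078324, -0.00145445,
       -0.0007575 ]), 'tau': array([ 6.10465631e-04, -5.15121067e+01, -3.67308676e+01, -4.07824507e-05,
        1.31324201e-02,  1.46811578e-05]), 'tool_pos': array([ 6.74643519e-01, -4.96995079e-06,  4.03343299e-01]), 'tool_rot': array([-2.22027182, -2.22025403,  0.00245405]), 'force': array([-0.54229209,  0.1973757 , -0.2877255 ]), 'ft_torque': array([ 0.0525684 ,  0.01990927, -0.01941189]), 'grip_force': 0.0, 'grip_width': 1.0021510482535885} 0.1547
scene 467.4505706314403 259.4139364075014 192.72415743398872 [[0.201, -0.795, 0.572, -0.078], [-0.98, -0.171, 0.106, -0.271], [0.014, -0.581, -0.813, 1.031], [0.0, 0.0, 0.0, 1.0]]
side 409.273413729597 255.04715015334816 191.09884315193696 [[-0.933, -0.177, 0.312, 0.244], [-0.358, 0.414, -0.837, 0.687], [0.019, -0.893, -0.45, 0.58], [0.0, 0.0, 0.0, 1.0]]
```

View pics/scene0.png

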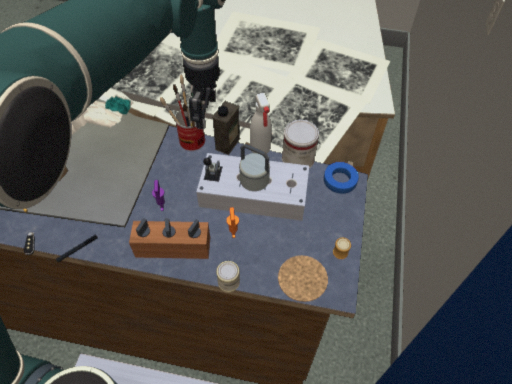

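View pics/side0.png

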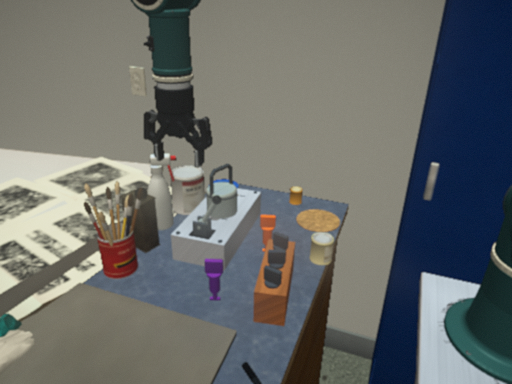

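The scene view shows the canister on the bed at (253,170), the lever at (212,167), three dark bolts in the rack at (142,229), (168,228) and (195,229), and the mat at (303,277). The look-alikes are orange at (233,222) and purple at (158,193). The side view shows the canister's handle arching over the bed at (222,175).

```bash
cat > h.py <<'E'
import numpy as np,cv2,pickle
from scipy.spatial.transform import Rotation as R
def cloud(d):
    z=d["range_z"];v,u=np.mgrid[0:384,0:512]
    p=np.stack([(u-d["cx"])/d["fx"]*z,(v-d["cy"])/d["fy"]*z,z],-1)
    T=d["world_from_camera"];P=p@T[:3,:3].T+T[:3,3];P[z==0]=np.nan
    return P
def ray(d,u,v,h):
    T=d["world_from_camera"];r=T[:3,:3]@np.array([(u-d["cx"])/d["fx"],(v-d["cy"])/d["fy"],1]);o=T[:3,3]
    return o+r*(h-o[2])/r[2]
def rect(pts):
    c,s,a=cv2.minAreaRect((pts*1000).astype(np.float32));return np.round(c,1),np.round(s,1),round(a,2)
def pix(d,p):
    T=d["world_from_camera"];q=T[:3,:3].T@(np.asarray(p)-T[:3,3]);return d["fx"]*q[0]/q[2]+d["cx"],d["fy"]*q[1]/q[2]+d["cy"]
E
python3 - <<'E'
from h import *
d=pickle.load(open("scene0.pkl","rb"));P=cloud(d);hsv=cv2.cvtColor(d["img"],cv2.COLOR_RGB2HSV)
def box(u0,v0,u1,v1):
    m=np.zeros((384,512),bool);m[v0:v1,u0:u1]=1;return m
Z=P[...,2]
print("z counter",np.nanmedian(Z[box(225,190,235,195)]), Z[240:245,240:250].mean())
m=box(190,150,318,225)&(hsv[...,1]<60)&(abs(Z-.07)<.006);print("bed",rect(P[m][:,:2]),m.sum(),np.median(Z[m]))
m=box(120,215,218,262)&(hsv[...,1]>90)&(abs(Z-.075)<.006);print("rack",rect(P[m][:,:2]),m.sum(),np.median(Z[m]))
m=box(270,245,335,310)&(hsv[...,1]>80)&(hsv[...,0]<25)&(abs(Z)<.015);print("mat",rect(P[m][:,:2]),np.array(cv2.minEnclosingCircle((P[m][:,:2]*1000).astype(np.float32))[0]),m.sum())
m=box(225,140,285,205)&(Z>.13)&(Z<.145);print("lid",rect(P[m][:,:2]),m.sum())
m=box(225,130,285,205)&(Z>.15)&(Z<.22);print("handle",rect(P[m][:,:2]),m.sum(),np.nanmax(Z[m]) if m.any() else 0)
for b in((132,217,155,240),(158,217,180,240),(185,217,205,240)):
    m=box(*b)&(Z>.095)&(Z<.13);print("bar",rect(P[m][:,:2]),m.sum(),np.median(Z[m]))
m=box(200,145,225,185)&(Z>.11);print("lever",P[m].mean(0),m.sum(),Z[m].max())
m=box(215,255,245,295)&(Z>.05);print("tin",rect(P[m][:,:2]))
s=pickle.load(open("side0.pkl","rb"));Q=cloud(s)
m=np.zeros((384,512),bool);m[160:200,205:240]=1;m&=(Q[...,2]>.15)&(Q[...,2]<.25);print("handle side",rect(Q[m][:,:2]),m.sum(),Q[m][:,2].max())
m=m&(Q[...,2]>.178);print("handle top",rect(Q[m][:,:2]),m.sum(),np.median(Q[m],0))
a=cv2.resize(d["img"][130:265,120:320],(800,540),interpolation=cv2.INTER_CUBIC);cv2.imwrite("pics/crop1.png",a[:,:,::-1])
E
```

```text
z counter 0.0699378407684299 0.001705365623344073
bed (array([ 626.7, -138.8]), array([224.3, 320.6]), 15.49) 3325 0.07003207046244087
rack (array([437.5,  39.8]), array([ 63.3, 180.8]), 10.76) 1265 0.07507281581695335
mat (array([ 434.9, -289.7]), array([155.3, 134.4]), 0.99) [ 433.62234497 -290.4838562 ] 1853
lid (array([ 632.3, -123.1]), array([72.7, 70. ]), 48.56) 526
handle (array([ 634.7, -124.3]), array([76.9, 10.2]), 72.7) 186 0.19601989639486472
bar (array([425.7,  98.9]), array([12.7, 35.1]), 82.12) 96 0.10802774186288944
bar (array([437.2,  39.4]), array([35.9,  9.6]), 20.42) 76 0.10919822530440187
bar (array([449.4, -19.7]), array([10.5, 37.3]), 72.54) 91 0.10835195940964648
lever [ 0.59817085 -0.01861512  0.15928034] 71 0.17382786647760917
tin (array([ 376.2, -116.9]), array([51.3, 52.3]), 89.78)
handle side (array([622.8, -78.9]), array([ 43.2, 151.3]), 13.89) 219 0.19296331153564705
handle top (array([ 632.4, -122. ]), array([71.9, 10.1]), 70.67) 102 [ 0.63381727 -0.11787571  0.18811691]
```

View pics/crop1.png

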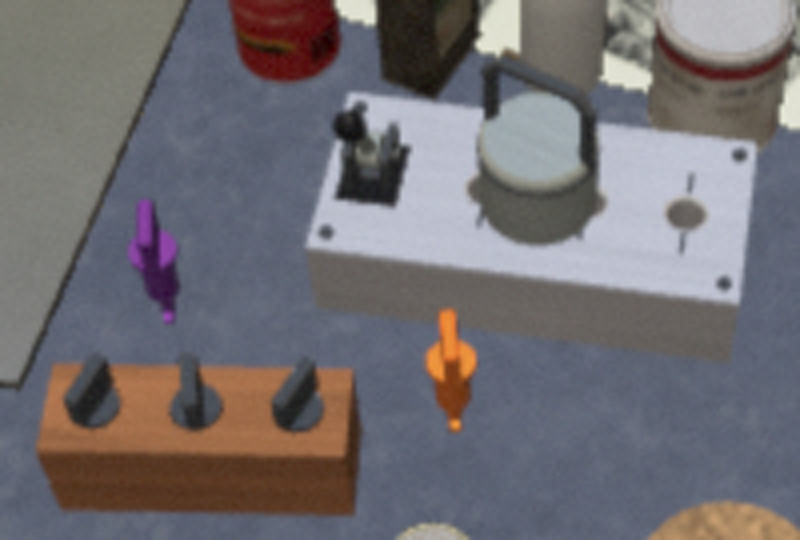

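```bash
cat >> h.py <<'E'
def go(arm,xy,zg,ang):
    """tool deltas (mm,deg) to bring grasp point to xy(m), zg, with closing line at ang deg (mod 180)"""
    o=arm.observe();Rt=R.from_rotvec(o["tool_rot"]);M=Rt.as_matrix()
    p=np.array([xy[0],xy[1],zg+arm.tcp_to_grasp]);d=M.T@(p-o["tool_pos"])*1000
    cur=np.degrees(np.arctan2(M[1,1],M[0,1]));a=(cur-ang+90)%180-90
    print("t",round(o["time"],2),"tcp",o["tool_pos"].round(4),"ang",round(cur,1),"j6",round(np.degrees(o["joint_pos"][5]),1),"tilt",np.degrees(np.arccos(-M[2,2])).round(2))
    print("dx %.1f dy %.1f dz %.1f az %.1f (j6 range 146)"%(*d,a))
E
python3 - <<'E'
from h import *
from plant import arm
d=pickle.load(open("scene0.pkl","rb"));P=cloud(d);hsv=cv2.cvtColor(d["img"],cv2.COLOR_RGB2HSV);Z=P[...,2]
def big(m):
    m=cv2.morphologyEx(m.astype(np.uint8),cv2.MORPH_OPEN,np.ones((3,3)));n,l,s,c=cv2.connectedComponentsWithStats(m);return l==1+np.argmax(s[1:,4])
m=np.zeros((384,512),bool);m[150:215,190:318]=1;m&=(hsv[...,1]<50)&(abs(Z-.07)<.004);m=big(m)
c,s,a=rect(P[m][:,:2]);print("bed",c,s,a)
m=np.zeros((384,512),bool);m[245:310,270:335]=1;m&=(hsv[...,1]>80)&(hsv[...,0]<25)&(abs(Z)<.015);m=big(m)
x,y=P[m][:,0],P[m][:,1];print("mat",rect(P[m][:,:2]),P[m].mean(0))
go(arm,(.634,-.1235),.188,-17.3)
E
```

```text
bed [ 640.5 -121.9] [134.7 275.2] 3.36
mat (array([ 422. , -288.1]), array([116.5, 117.3]), 80.16) [ 0.42062611 -0.28851526  0.00400864]
t 0.1 tcp [0.6747 0.     0.4035] ang -0.0 j6 -2.1 tilt 0.12
dx -123.5 dy -40.5 dz 60.8 az 17.3 (j6 range 146)
```

Emit:
{"fn": "step_arm", "kwargs": {
  "series": [
    {"dx": -60,"dy": -20,"az": 9},
    {"dx": -123.5,"dy": -40.5,"az": 17.3},
    {"dx": -123.5,"dy": -40.5,"az": 17.3},
    {"dx": -123.5,"dy": -40.5,"az": 17.3},
    {"dx": -123.5,"dy": -40.5,"dz": 30,"az": 17.3},
    {"dx": -123.5,"dy": -40.5,"dz": 61,"az": 17.3},
    {"dx": -123.5,"dy": -40.5,"dz": 61,"az": 17.3},
    {"dx": -123.5,"dy": -40.5,"dz": 61,"az": 17.3}
  ],
  "claw": 85
}}

```text
validation failed for argument at $.se...
```

Emit:
{"fn": "step_arm", "kwargs": {
  "series": [
    {},
    {},
    {},
    {},
    {},
    {},
    {},
    {}
  ],
  "claw": 0
}}

```text
validation failed for argument at $.se...
```

```bash
python3 - <<'E'
from h import *
from plant import arm
o=arm.observe();print(o["force"],o["grip_width"],o["grip_force"])
go(arm,(.4215,-.2883),.125,-17.3)
E
```

```text
[ 0.5436396   0.48875114 -0.24057872] 0.9978473375470097 0.0
t 0.1 tcp [0.6747 0.     0.4035] ang -0.0 j6 -2.1 tilt 0.12
dx -288.3 dy -252.9 dz 124.3 az 17.3 (j6 range 146)
```

Emit:
{"fn": "step_arm", "kwargs": {
  "series": [
    {"dx": -60,"dy": -20,"dz": 0,"ax": 0,"ay": 0,"az": 9},
    {"dx": -123.5,"dy": -40.5,"dz": 0,"ax": 0,"ay": 0,"az": 17.3},
    {"dx": -123.5,"dy": -40.5,"dz": 0,"ax": 0,"ay": 0,"az": 17.3},
    {"dx": -123.5,"dy": -40.5,"dz": 30,"ax": 0,"ay": 0,"az": 17.3},
    {"dx": -123.5,"dy": -40.5,"dz": 61,"ax": 0,"ay": 0,"az": 17.3},
    {"dx": -123.5,"dy": -40.5,"dz": 61,"ax": 0,"ay": 0,"az": 17.3},
    {"dx": -123.5,"dy": -40.5,"dz": 61,"ax": 0,"ay": 0,"az": 17.3}
  ],
  "claw": 85
}}

```text
time: 0.98
tool_pos: [0.635, -0.123, 0.3444]
tool_rot: [2.529, 1.863, 0.001]
force: [0.4, 0.3, 0.3]
grip_width: 0.998
grip_force: 0.0
```

Emit:
{"fn": "step_arm", "kwargs": {
  "series": [
    {"dx": 0,"dy": 0,"dz": 0,"ax": 0,"ay": 0,"az": 0},
    {"dx": 0,"dy": 0,"dz": 0,"ax": 0,"ay": 0,"az": 0},
    {"dx": 0,"dy": 0,"dz": 0,"ax": 0,"ay": 0,"az": 0},
    {"dx": 0,"dy": 0,"dz": 0,"ax": 0,"ay": 0,"az": 0},
    {"dx": 0,"dy": 0,"dz": 0,"ax": 0,"ay": 0,"az": 0},
    {"dx": 0,"dy": 0,"dz": 0,"ax": 0,"ay": 0,"az": 0},
    {"dx": 0,"dy": 0,"dz": 0,"ax": 0,"ay": 0,"az": 0},
    {"dx": 0,"dy": 0,"dz": 0,"ax": 0,"ay": 0,"az": 0}
  ],
  "claw": 0
}}

```text
time: 1.98
tool_pos: [0.6347, -0.1236, 0.3441]
tool_rot: [2.53, 1.862, 0.001]
force: [-0.4, -0.3, 2.5]
grip_width: 0.09
grip_force: 58.5
```

```bash
python3 - <<'E'
from h import *
from plant import arm
o=arm.observe();print(o["force"],o["grip_width"],o["grip_force"])
go(arm,(.4215,-.2883),.125,-17.3)
E
```

```text
[-0.35872039 -0.29132763  2.47321582] 0.08978332090070625 58.45616340637207
t 1.98 tcp [ 0.6347 -0.1236  0.3441] ang -17.3 j6 4.1 tilt 0.06
dx -220.7 dy -154.6 dz 64.2 az -0.0 (j6 range 146)
```

Emit:
{"fn": "step_arm", "kwargs": {
  "series": [
    {"dx": 0,"dy": 0,"dz": -20,"ax": 0,"ay": 0,"az": 0},
    {"dx": 0,"dy": 0,"dz": -45,"ax": 0,"ay": 0,"az": 0},
    {"dx": 0,"dy": 0,"dz": -70,"ax": 0,"ay": 0,"az": 0},
    {"dx": -20,"dy": -14,"dz": -70,"ax": 0,"ay": 0,"az": 0},
    {"dx": -50,"dy": -35,"dz": -70,"ax": 0,"ay": 0,"az": 0},
    {"dx": -80,"dy": -56,"dz": -70,"ax": 0,"ay": 0,"az": 0},
    {"dx": -110,"dy": -77,"dz": -70,"ax": 0,"ay": 0,"az": 0},
    {"dx": -140,"dy": -98,"dz": -70,"ax": 0,"ay": 0,"az": 0},
    {"dx": -170,"dy": -119,"dz": -60,"ax": 0,"ay": 0,"az": 0},
    {"dx": -200,"dy": -140,"dz": -40,"ax": 0,"ay": 0,"az": 0},
    {"dx": -221,"dy": -155,"dz": -15,"ax": 0,"ay": 0,"az": 0},
    {"dx": -221,"dy": -155,"dz": 15,"ax": 0,"ay": 0,"az": 0},
    {"dx": -221,"dy": -155,"dz": 40,"ax": 0,"ay": 0,"az": 0},
    {"dx": -221,"dy": -155,"dz": 55,"ax": 0,"ay": 0,"az": 0},
    {"dx": -221,"dy": -155,"dz": 61,"ax": 0,"ay": 0,"az": 0},
    {"dx": -221,"dy": -155,"dz": 64,"ax": 0,"ay": 0,"az": 0},
    {"dx": -221,"dy": -155,"dz": 66,"ax": 0,"ay": 0,"az": 0},
    {"dx": -221,"dy": -155,"dz": 66,"ax": 0,"ay": 0,"az": 0}
  ],
  "claw": 0
}}

```text
time: 4.22
tool_pos: [0.4211, -0.2885, 0.2783]
tool_rot: [2.529, 1.862, 0.0]
force: [-0.0, -0.4, -2.6]
grip_width: 0.09
grip_force: 58.6
```

Emit:
{"fn": "step_arm", "kwargs": {
  "series": [
    {"dx": 0,"dy": 0,"dz": 0,"ax": 0,"ay": 0,"az": 0},
    {"dx": 0,"dy": 0,"dz": 0,"ax": 0,"ay": 0,"az": 0},
    {"dx": 0,"dy": 0,"dz": 0,"ax": 0,"ay": 0,"az": 0}
  ]
}}

```text
time: 4.6
tool_pos: [0.421, -0.2885, 0.2782]
tool_rot: [2.529, 1.862, 0.0]
force: [-0.2, -0.6, -0.3]
grip_width: 0.095
grip_force: 58.9
```

Emit:
{"fn": "step_arm", "kwargs": {
  "series": [
    {"dx": 0,"dy": 0,"dz": 0,"ax": 0,"ay": 0,"az": 0},
    {"dx": 0,"dy": 0,"dz": 0,"ax": 0,"ay": 0,"az": 0},
    {"dx": 0,"dy": 0,"dz": 0,"ax": 0,"ay": 0,"az": 0},
    {"dx": 0,"dy": 0,"dz": 0,"ax": 0,"ay": 0,"az": 0},
    {"dx": 0,"dy": 0,"dz": -30,"ax": 0,"ay": 0,"az": 0},
    {"dx": 0,"dy": 0,"dz": -80,"ax": 0,"ay": 0,"az": 0},
    {"dx": 0,"dy": 0,"dz": -130,"ax": 0,"ay": 0,"az": 0},
    {"dx": 0,"dy": 0,"dz": -150,"ax": 0,"ay": 0,"az": 0},
    {"dx": 0,"dy": 0,"dz": -150,"ax": 0,"ay": 0,"az": 0}
  ],
  "claw": 85
}}

```text
time: 5.72
tool_pos: [0.4213, -0.2888, 0.43]
tool_rot: [2.526, 1.859, 0.002]
force: [-0.4, 0.4, -0.3]
grip_width: 0.999
grip_force: 0.0
```

```bash
python3 - <<'E'
from h import *
from plant import arm
o=arm.observe();print(o["force"],o["grip_width"])
d=arm.get_image("scene");pickle.dump(d,open("scene1.pkl","wb"));P=cloud(d);Z=P[...,2]
m=np.zeros((384,512),bool);m[200:320,250:340]=1;m&=(Z>.06)&(Z<.08);print("lid",rect(P[m][:,:2]),m.sum())
# wells: dark discs in bed top
a=cv2.resize(d["img"][145:220,190:320],(780,450),interpolation=cv2.INTER_CUBIC);cv2.imwrite("pics/bed1.png",a[:,:,::-1])
go(arm,(.4263,.0987),.25,0)
E
```

```text
[-0.3884916   0.36858329 -0.32316937] 0.9989068476265354
lid (array([ 507. , -253.3]), array([256.8, 119. ]), 36.41) 921
t 5.78 tcp [ 0.4208 -0.2884  0.428 ] ang -17.3 j6 -19.9 tilt 0.08
dx 371.3 dy -109.9 dz 23.0 az -17.3 (j6 range 146)
```

View pics/bed1.png

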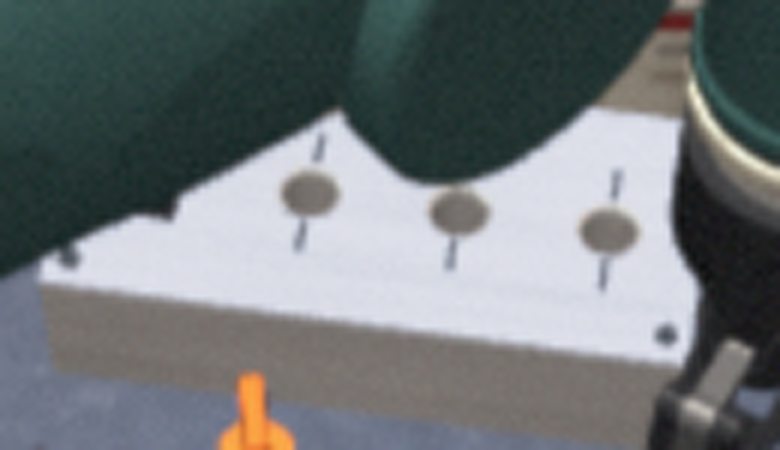

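The lid check was spoiled by the arm's occlusion. The wells show at scene pixels (241.7,177.2), (266.3,180.5) and (291.3,183.5). Next I'll look from close by with the wrist camera.

```bash
python3 - <<'E'
from h import *
from plant import arm
d=pickle.load(open("scene1.pkl","rb"))
for u,v in((241.7,177.2),(266.3,180.5),(291.3,183.5)): print(ray(d,u,v,.07)[:2].round(4))
a=np.radians(3.36)
for o in(2.5,-2.5):
    for y in(35,-30,-95): print(o,(np.array([640.5,-121.9])+(y-o)*np.array([-np.sin(a),np.cos(a)])).round(1))
w=arm.get_image("wrist");print(w["fx"],w["world_from_camera"].round(3).tolist());cv2.imwrite("pics/w0.png",w["img"][:,:,::-1])
go(arm,(.60,-.12),.27,3.4)
E
```

```text
[ 0.6366 -0.0913]
[ 0.6396 -0.1556]
[ 0.6437 -0.2202]
2.5 [638.6 -89.5]
2.5 [ 642.4 -154.3]
2.5 [ 646.2 -219.2]
-2.5 [638.3 -84.5]
-2.5 [ 642.1 -149.4]
-2.5 [ 645.9 -214.2]
320.35363987742096 [[0.955, -0.286, -0.081, 0.441], [-0.297, -0.918, -0.263, -0.221], [0.001, 0.275, -0.961, 0.397], [0.0, 0.0, 0.0, 1.0]]
t 5.83 tcp [ 0.4205 -0.2882  0.4267] ang -17.3 j6 -19.9 tilt 0.07
dx 214.0 dy 121.4 dz 1.9 az -20.7 (j6 range 146)
```

View pics/w0.png

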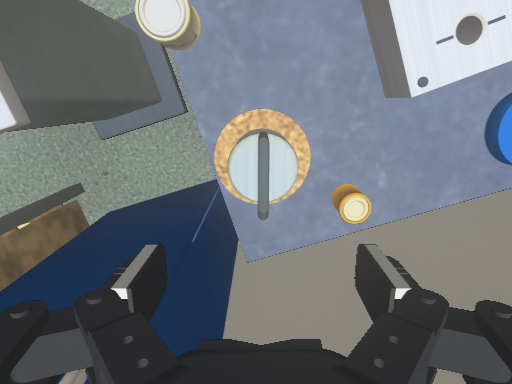

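The wrist view shows the canister upright on the mat at (263,165), about centred.

Emit:
{"fn": "step_arm", "kwargs": {
  "series": [
    {"dx": 50,"dy": 28,"dz": 0,"ax": 0,"ay": 0,"az": -5},
    {"dx": 100,"dy": 57,"dz": 0,"ax": 0,"ay": 0,"az": -10},
    {"dx": 150,"dy": 86,"dz": 0,"ax": 0,"ay": 0,"az": -15},
    {"dx": 200,"dy": 113,"dz": 0,"ax": 0,"ay": 0,"az": -20.7},
    {"dx": 214,"dy": 121,"dz": 0,"ax": 0,"ay": 0,"az": -20.7},
    {"dx": 214,"dy": 121,"dz": 0,"ax": 0,"ay": 0,"az": -20.7},
    {"dx": 214,"dy": 121,"dz": 0,"ax": 0,"ay": 0,"az": -20.7}
  ]
}}

```text
time: 6.7
tool_pos: [0.599, -0.1209, 0.4266]
tool_rot: [-2.155, -2.284, 0.003]
force: [0.2, -0.8, -0.5]
grip_width: 0.998
grip_force: 0.0
```

```bash
python3 - <<'E'
from h import *
from plant import arm
w=arm.get_image("wrist");pickle.dump(w,open("w1.pkl","wb"));cv2.imwrite("pics/w1.png",w["img"][:,:,::-1])
for p in((.6386,-.0895),(.6424,-.1543),(.6462,-.2192)): print(np.round(pix(w,(*p,.07)),1))
go(arm,(.4375,.0398),.27,10.8)
E
```

```text
[302.7 143.6]
[300.5 204.6]
[298.5 259.6]
t 6.75 tcp [ 0.599  -0.1212  0.427 ] ang 3.3 j6 -17.1 tilt 0.09
dx 170.0 dy -151.9 dz 2.6 az -7.5 (j6 range 146)
```

View pics/w1.png

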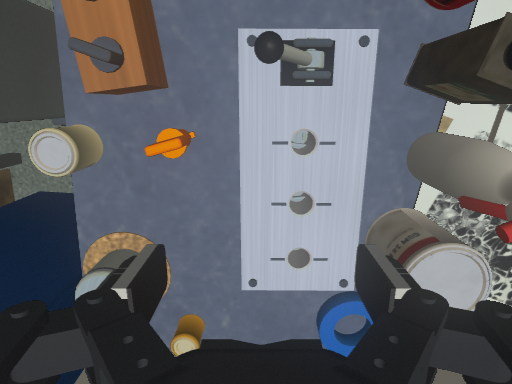

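The wrist view shows the wells at (303,142), (301,203) and (299,258), within 2 px of my bed model. The lever knob is at (270,46). On to the rack.

Emit:
{"fn": "step_arm", "kwargs": {
  "series": [
    {"dx": 40,"dy": -35,"dz": 0,"ax": 0,"ay": 0,"az": -2},
    {"dx": 80,"dy": -72,"dz": 0,"ax": 0,"ay": 0,"az": -4},
    {"dx": 120,"dy": -108,"dz": 0,"ax": 0,"ay": 0,"az": -6},
    {"dx": 160,"dy": -143,"dz": 0,"ax": 0,"ay": 0,"az": -7.5},
    {"dx": 170,"dy": -152,"dz": 0,"ax": 0,"ay": 0,"az": -7.5},
    {"dx": 170,"dy": -152,"dz": 0,"ax": 0,"ay": 0,"az": -7.5},
    {"dx": 170,"dy": -152,"dz": 0,"ax": 0,"ay": 0,"az": -7.5}
  ]
}}

```text
time: 7.62
tool_pos: [0.4388, 0.0396, 0.428]
tool_rot: [2.001, 2.42, 0.0]
force: [-0.1, -0.0, 0.0]
grip_width: 0.997
grip_force: 0.0
```

```bash
python3 - <<'E'
from h import *
from plant import arm
w=pickle.load(open("w1.pkl","rb"));g=cv2.cvtColor(w["img"],cv2.COLOR_RGB2GRAY)
for u,v in((303,142),(301,203),(299,258)):
    c=g[v-22:v+23,u-22:u+23];hc=cv2.HoughCircles(cv2.resize(c,None,fx=6,fy=6,interpolation=cv2.INTER_CUBIC),cv2.HOUGH_GRADIENT,1,200,param1=80,param2=10,minRadius=60,maxRadius=90)
    if hc is not None:
        x,y,r=hc[0,0];x=(x+.5)/6-.5+u-22;y=(y+.5)/6-.5+v-22;print("well",round(x,1),round(y,1),r/6,ray(w,x,y,.07)[:2].round(4))
d=arm.get_image("wrist");pickle.dump(d,open("w2.pkl","wb"));P=cloud(d);Z=P[...,2]
for c in((.4263,.0987),(.4375,.0398),(.4487,-.0191)):
    m=(Z>.1)&(Z<.115)&(np.hypot(P[...,0]-c[0],P[...,1]-c[1])<.03);print("bar",rect(P[m][:,:2]),m.sum(),np.median(Z[m]))
cv2.imwrite("pics/w2.png",d["img"][:,:,::-1])
go(arm,(.4487,-.0191),.27,-17.5+90)
E
```

```text
well 302.8 142.0 12.316667 [ 0.6386 -0.0879]
well 300.3 202.0 12.033333 [ 0.642  -0.1514]
well 298.0 255.7 12.083333 [ 0.6452 -0.2144]
bar (array([426.7, 100.2]), array([10. , 35.8]), 78.43) 466 0.10920713496791096
bar (array([438. ,  41.5]), array([35.7, 10.3]), 20.42) 447 0.10898100417463574
bar (array([449.1, -17. ]), array([ 9.8, 35.6]), 73.6) 421 0.10885421180873117
t 7.67 tcp [0.439  0.0397 0.4279] ang 10.8 j6 -8.9 tilt 0.04
dx -59.5 dy -1.5 dz 3.2 az -61.7 (j6 range 146)
```

View pics/w2.png

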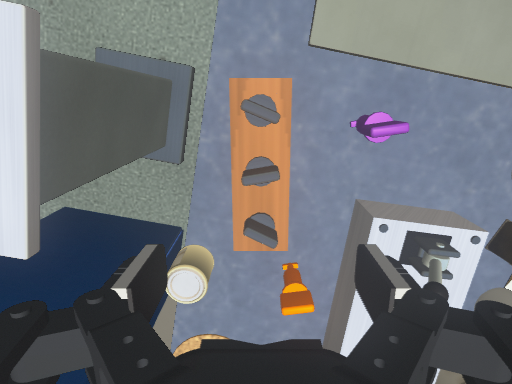

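The rack view shows the bars at (260,110), (260,172) and (262,232), gunmetal grey and standing in the rack holes. The purple bolt at (380,127) and the orange one at (295,290) are the look-alikes, so I leave them alone. I start with the bolt at (262,232).

Emit:
{"fn": "step_arm", "kwargs": {
  "series": [
    {"dx": -20,"dy": 0,"dz": 0,"ax": 0,"ay": 0,"az": -10},
    {"dx": -40,"dy": 0,"dz": 0,"ax": 0,"ay": 0,"az": -20},
    {"dx": -58,"dy": 0,"dz": 20,"ax": 0,"ay": 0,"az": -30},
    {"dx": -58,"dy": 0,"dz": 50,"ax": 0,"ay": 0,"az": -40},
    {"dx": -58,"dy": 0,"dz": 90,"ax": 0,"ay": 0,"az": -50},
    {"dx": -58,"dy": 0,"dz": 110,"ax": 0,"ay": 0,"az": -60},
    {"dx": -58,"dy": 0,"dz": 110,"ax": 0,"ay": 0,"az": -62.8},
    {"dx": -58,"dy": 0,"dz": 110,"ax": 0,"ay": 0,"az": -62.8},
    {"dx": -58,"dy": 0,"dz": 110,"ax": 0,"ay": 0,"az": -62.8}
  ],
  "claw": 40
}}

```text
time: 8.8
tool_pos: [0.4497, -0.0169, 0.3179]
tool_rot: [0.448, 3.109, -0.0]
force: [0.3, -0.0, 0.2]
grip_width: 0.468
grip_force: 0.0
```

```bash
python3 - <<'E'
from h import *
from plant import arm
d=arm.get_image("wrist");P=cloud(d);Z=P[...,2];c=(.449,-.018)
m=(Z>.1)&(Z<.115)&(np.hypot(P[...,0]-c[0],P[...,1]-c[1])<.025);print("bar",rect(P[m][:,:2]),m.sum())
cv2.imwrite("pics/w3.png",d["img"][:,:,::-1])
go(arm,(.4492,-.0183),.102,73.6)
E
```

```text
bar (array([448.8, -17.6]), array([ 9.8, 35.8]), 73.72) 969
t 8.85 tcp [ 0.4497 -0.0168  0.318 ] ang 73.6 j6 -78.9 tilt 0.04
dx 0.1 dy -1.6 dz 61.3 az 0.0 (j6 range 146)
```

View pics/w3.png

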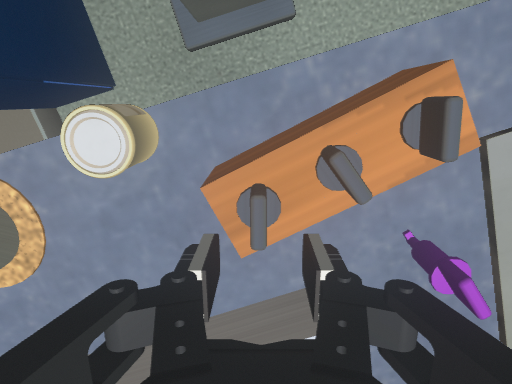

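The fingers straddle the right bolt's bar at (258,215). Now descend and grip.

Emit:
{"fn": "step_arm", "kwargs": {
  "series": [
    {"dx": 0,"dy": -0.7,"dz": 30,"ax": 0,"ay": 0,"az": 0},
    {"dx": 0,"dy": -0.7,"dz": 50,"ax": 0,"ay": 0,"az": 0},
    {"dx": 0,"dy": -0.7,"dz": 61,"ax": 0,"ay": 0,"az": 0},
    {"dx": 0,"dy": -0.7,"dz": 61,"ax": 0,"ay": 0,"az": 0},
    {"dx": 0,"dy": -0.7,"dz": 61,"ax": 0,"ay": 0,"az": 0}
  ]
}}

```text
time: 9.48
tool_pos: [0.4495, -0.0171, 0.2576]
tool_rot: [0.445, 3.108, 0.0]
force: [0.5, 0.3, 0.4]
grip_width: 0.465
grip_force: 0.0
```

Emit:
{"fn": "step_arm", "kwargs": {
  "series": [
    {"dx": 0,"dy": 0,"dz": 0,"ax": 0,"ay": 0,"az": 0},
    {"dx": 0,"dy": 0,"dz": 0,"ax": 0,"ay": 0,"az": 0},
    {"dx": 0,"dy": 0,"dz": 0,"ax": 0,"ay": 0,"az": 0},
    {"dx": 0,"dy": 0,"dz": 0,"ax": 0,"ay": 0,"az": 0},
    {"dx": 0,"dy": 0,"dz": 0,"ax": 0,"ay": 0,"az": 0}
  ],
  "claw": 0
}}

```text
time: 10.1
tool_pos: [0.4494, -0.0171, 0.2576]
tool_rot: [0.445, 3.108, 0.0]
force: [-1.2, 0.1, 5.5]
grip_width: 0.102
grip_force: 59.3
```

Emit:
{"fn": "step_arm", "kwargs": {
  "series": [
    {"dx": 0,"dy": 0,"dz": -30,"ax": 0,"ay": 0,"az": 0},
    {"dx": 0,"dy": 0,"dz": -80,"ax": 0,"ay": 0,"az": 0},
    {"dx": 0,"dy": 0,"dz": -130,"ax": 0,"ay": 0,"az": 0},
    {"dx": 0,"dy": 0,"dz": -180,"ax": 0,"ay": 0,"az": 0},
    {"dx": 0,"dy": 0,"dz": -190,"ax": 0,"ay": 0,"az": 0},
    {"dx": 0,"dy": 0,"dz": -190,"ax": 0,"ay": 0,"az": 0}
  ]
}}

```text
time: 10.85
tool_pos: [0.4488, -0.017, 0.4463]
tool_rot: [0.445, 3.11, 0.0]
force: [0.1, -0.0, -1.5]
grip_width: 0.103
grip_force: 59.5
```

```bash
python3 - <<'E'
from h import *
from plant import arm
o=arm.observe();print(o["force"],o["ft_torque"],o["grip_width"])
go(arm,(.6458,-.2168),.102+.106,93.4)
E
```

```text
[ 0.08713854 -0.01649323 -1.49212152] [0.01976674 0.04018102 0.00019186] 0.10336542169772193
t 10.85 tcp [ 0.4488 -0.017   0.4463] ang 73.7 j6 -79.0 tilt 0.0
dx -245.2 dy -136.5 dz 83.5 az -19.7 (j6 range 146)
```

Emit:
{"fn": "step_arm", "kwargs": {
  "series": [
    {"dx": -45,"dy": -25,"dz": 0,"ax": 0,"ay": 0,"az": -6},
    {"dx": -90,"dy": -50,"dz": 0,"ax": 0,"ay": 0,"az": -12},
    {"dx": -135,"dy": -75,"dz": 0,"ax": 0,"ay": 0,"az": -18},
    {"dx": -180,"dy": -100,"dz": 0,"ax": 0,"ay": 0,"az": -24},
    {"dx": -225,"dy": -125,"dz": 0,"ax": 0,"ay": 0,"az": -30},
    {"dx": -245.2,"dy": -136.5,"dz": 20,"ax": 0,"ay": 0,"az": -31.3},
    {"dx": -245.2,"dy": -136.5,"dz": 60,"ax": 0,"ay": 0,"az": -31.3},
    {"dx": -245.2,"dy": -136.5,"dz": 100,"ax": 0,"ay": 0,"az": -31.3},
    {"dx": -245.2,"dy": -136.5,"dz": 118,"ax": 0,"ay": 0,"az": -31.3},
    {"dx": -245.2,"dy": -136.5,"dz": 118,"ax": 0,"ay": 0,"az": -31.3},
    {"dx": -245.2,"dy": -136.5,"dz": 118,"ax": 0,"ay": 0,"az": -31.3}
  ]
}}

```text
time: 12.22
tool_pos: [0.6465, -0.2169, 0.33]
tool_rot: [-0.41, 3.113, -0.002]
force: [-0.0, -0.3, -1.2]
grip_width: 0.105
grip_force: 59.5
```

```bash
python3 - <<'E'
from h import *
from plant import arm
o=arm.observe();print(o["force"],"tipz",o["tool_pos"][2]-.2486)
go(arm,(.6458,-.2168),.102+.06,105)
d=arm.get_image("scene");pickle.dump(d,open("s3.pkl","wb"));e=arm.get_image("side")
a=cv2.resize(d["img"][140:220,240:330],(450,400),interpolation=cv2.INTER_CUBIC)
b=cv2.resize(e["img"][150:230,190:270],(350,400)[::1],interpolation=cv2.INTER_CUBIC)
cv2.imwrite("pics/s3.png",np.hstack([a,b])[:,:,::-1])
E
```

```text
[-0.00907083 -0.29635323 -1.16896318] tipz 0.0814329710523033
t 12.22 tcp [ 0.6465 -0.2169  0.33  ] ang 105.0 j6 -125.7 tilt 0.12
dx 0.7 dy 0.3 dz 13.3 az 0.0 (j6 range 146)
```

View pics/s3.png

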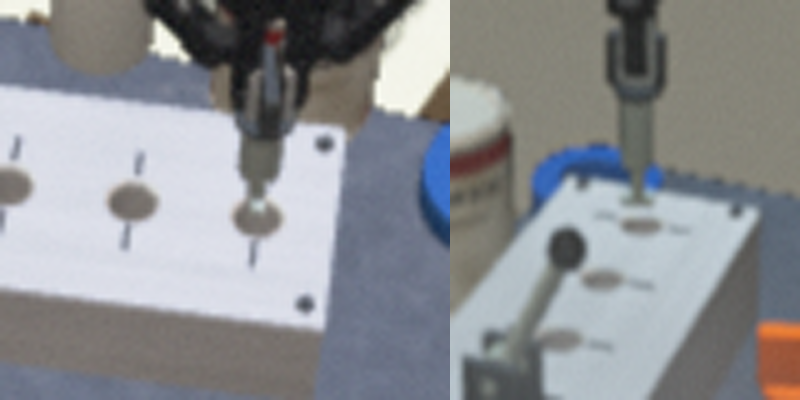

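Both views show the lug over the rightmost well: the tip is at (258,205) with the mouth at (257,218) in the scene crop. Lower it gently.

Emit:
{"fn": "step_arm", "kwargs": {
  "series": [
    {"dx": 0.7,"dy": 0.3,"dz": 5,"ax": 0,"ay": 0,"az": 0},
    {"dx": 0.7,"dy": 0.3,"dz": 10,"ax": 0,"ay": 0,"az": 0},
    {"dx": 0.7,"dy": 0.3,"dz": 15,"ax": 0,"ay": 0,"az": 0},
    {"dx": 0.7,"dy": 0.3,"dz": 18,"ax": 0,"ay": 0,"az": 0},
    {"dx": 0.7,"dy": 0.3,"dz": 18,"ax": 0,"ay": 0,"az": 0}
  ]
}}

```text
time: 12.95
tool_pos: [0.645, -0.2167, 0.31]
tool_rot: [0.41, -3.114, -0.001]
force: [-0.7, -1.1, -1.6]
grip_width: 0.104
grip_force: 59.5
```

Emit:
{"fn": "step_arm", "kwargs": {
  "series": [
    {"dx": 0,"dy": 0,"dz": 6,"ax": 0,"ay": 0,"az": 0},
    {"dx": 0,"dy": 0,"dz": 12,"ax": 0,"ay": 0,"az": 0},
    {"dx": 0,"dy": 0,"dz": 18,"ax": 0,"ay": 0,"az": 0},
    {"dx": 0,"dy": 0,"dz": 22,"ax": 0,"ay": 0,"az": 0},
    {"dx": 0,"dy": 0,"dz": 22,"ax": 0,"ay": 0,"az": 0}
  ]
}}

```text
time: 13.58
tool_pos: [0.6453, -0.2173, 0.2883]
tool_rot: [-0.41, 3.115, -0.002]
force: [1.4, -3.1, -3.1]
grip_width: 0.103
grip_force: 59.1
```

Emit:
{"fn": "step_arm", "kwargs": {
  "series": [
    {"dx": 0.2,"dy": -0.7,"dz": 6,"ax": 0,"ay": 0,"az": 0},
    {"dx": 0.2,"dy": -0.7,"dz": 12,"ax": 0,"ay": 0,"az": 0},
    {"dx": 0.2,"dy": -0.7,"dz": 16,"ax": 0,"ay": 0,"az": 0},
    {"dx": 0.2,"dy": -0.7,"dz": 19,"ax": 0,"ay": 0,"az": 0},
    {"dx": 0.2,"dy": -0.7,"dz": 19,"ax": 0,"ay": 0,"az": 0}
  ]
}}

```text
time: 14.2
tool_pos: [0.6452, -0.2176, 0.2692]
tool_rot: [-0.41, 3.115, -0.001]
force: [2.1, -3.3, -1.7]
grip_width: 0.105
grip_force: 59.2
```

Emit:
{"fn": "step_arm", "kwargs": {
  "series": [
    {"dx": 0,"dy": -0.5,"dz": 2,"ax": 0,"ay": 0,"az": 0},
    {"dx": 0,"dy": -0.5,"dz": 4,"ax": 0,"ay": 0,"az": 0},
    {"dx": 0,"dy": -0.5,"dz": 4,"ax": 0,"ay": 0,"az": 0}
  ]
}}

```text
time: 14.58
tool_pos: [0.6453, -0.2178, 0.2654]
tool_rot: [0.41, -3.115, -0.0]
force: [1.3, -2.7, -1.9]
grip_width: 0.105
grip_force: 59.5
```

Emit:
{"fn": "step_arm", "kwargs": {
  "series": [
    {"dx": 0,"dy": -0.3,"dz": 3,"ax": 0,"ay": 0,"az": 0},
    {"dx": 0,"dy": -0.3,"dz": 6,"ax": 0,"ay": 0,"az": 0},
    {"dx": 0,"dy": -0.3,"dz": 8,"ax": 0,"ay": 0,"az": 0},
    {"dx": 0,"dy": -0.3,"dz": 8,"ax": 0,"ay": 0,"az": 0}
  ]
}}

```text
time: 15.08
tool_pos: [0.6453, -0.2181, 0.2576]
tool_rot: [0.41, -3.114, -0.001]
force: [-0.1, -0.5, -0.1]
grip_width: 0.105
grip_force: 59.9
```

Emit:
{"fn": "step_arm", "kwargs": {
  "series": [
    {"dx": 0,"dy": 0,"dz": 0.5,"ax": 0,"ay": 0,"az": 6},
    {"dx": 0,"dy": 0,"dz": 1,"ax": 0,"ay": 0,"az": 12},
    {"dx": 0,"dy": 0,"dz": 1.5,"ax": 0,"ay": 0,"az": 18},
    {"dx": 0,"dy": 0,"dz": 2,"ax": 0,"ay": 0,"az": 24},
    {"dx": 0,"dy": 0,"dz": 2,"ax": 0,"ay": 0,"az": 24}
  ]
}}

```text
time: 15.7
tool_pos: [0.6452, -0.2181, 0.2555]
tool_rot: [-0.245, -3.131, -0.001]
force: [-1.2, -0.6, -0.2]
grip_width: 0.104
grip_force: 59.7
```

```bash
python3 - <<'E'
from h import *
from plant import arm
o=arm.observe();print(o["force"],o["ft_torque"]);go(arm,(.6453,-.2181),.1,105-60)
E
```

```text
[-1.1683185  -0.61962023 -0.23128167] [-0.07484165  0.05139169  0.02644303]
t 15.7 tcp [ 0.6452 -0.2181  0.2555] ang 81.1 j6 -101.8 tilt 0.05
dx -0.1 dy -0.0 dz 0.8 az 36.1 (j6 range 146)
```

Emit:
{"fn": "step_arm", "kwargs": {
  "series": [
    {"dx": 0,"dy": 0,"dz": 0.5,"ax": 0,"ay": 0,"az": 6},
    {"dx": 0,"dy": 0,"dz": 1,"ax": 0,"ay": 0,"az": 12},
    {"dx": 0,"dy": 0,"dz": 1.5,"ax": 0,"ay": 0,"az": 18},
    {"dx": 0,"dy": 0,"dz": 2,"ax": 0,"ay": 0,"az": 24},
    {"dx": 0,"dy": 0,"dz": 2.5,"ax": 0,"ay": 0,"az": 30},
    {"dx": 0,"dy": 0,"dz": 3,"ax": 0,"ay": 0,"az": 36},
    {"dx": 0,"dy": 0,"dz": 3.5,"ax": 0,"ay": 0,"az": 40},
    {"dx": 0,"dy": 0,"dz": 3.5,"ax": 0,"ay": 0,"az": 40}
  ]
}}

```text
time: 16.7
tool_pos: [0.6453, -0.2182, 0.2527]
tool_rot: [-1.299, -2.86, -0.0]
force: [-1.0, -0.4, 3.7]
grip_width: 0.109
grip_force: 60.2
```

```bash
python3 - <<'E'
from h import *
from plant import arm
o=arm.observe();print(o["force"],o["ft_torque"]);go(arm,(.6453,-.2181),.1,105-64)
E
```

```text
[-0.97790542 -0.39145016  3.67933172] [ 0.13186457  0.32749301 -0.00934776]
t 16.7 tcp [ 0.6453 -0.2182  0.2527] ang 41.1 j6 -61.9 tilt 0.02
dx 0.0 dy 0.1 dz -2.0 az 0.1 (j6 range 146)
```

Emit:
{"fn": "step_arm", "kwargs": {
  "series": [
    {"dx": 0,"dy": 0,"dz": 0,"ax": 0,"ay": 0,"az": 0},
    {"dx": 0,"dy": 0,"dz": 0,"ax": 0,"ay": 0,"az": 0},
    {"dx": 0,"dy": 0,"dz": 0,"ax": 0,"ay": 0,"az": 0},
    {"dx": 0,"dy": 0,"dz": -20,"ax": 0,"ay": 0,"az": 0},
    {"dx": 0,"dy": 0,"dz": -60,"ax": 0,"ay": 0,"az": 0},
    {"dx": 0,"dy": 0,"dz": -110,"ax": 0,"ay": 0,"az": 0},
    {"dx": 0,"dy": 0,"dz": -150,"ax": 0,"ay": 0,"az": 0},
    {"dx": 0,"dy": 0,"dz": -150,"ax": 0,"ay": 0,"az": 0}
  ],
  "claw": 40
}}

```text
time: 17.7
tool_pos: [0.6467, -0.2187, 0.41]
tool_rot: [1.298, 2.848, 0.001]
force: [0.9, 0.1, 0.5]
grip_width: 0.47
grip_force: 0.0
```

```bash
python3 - <<'E'
from h import *
from plant import arm
d=arm.get_image("wrist");pickle.dump(d,open("w4.pkl","wb"));P=cloud(d);Z=P[...,2];c=(.6453,-.2182)
m=(Z>.09)&(Z<.12)&(np.hypot(P[...,0]-c[0],P[...,1]-c[1])<.025);print("bar",rect(P[m][:,:2]),m.sum(),np.median(Z[m]))
m=(Z>.06)&(Z<.08)&(np.hypot(P[...,0]-c[0],P[...,1]-c[1]-.03)<.01);print("bed z",np.median(Z[m]))
go(arm,(.4378,.0408),.102,110.4)
E
```

```text
bar (array([ 645.1, -217.4]), array([ 9. , 35.1]), 40.91) 444 0.10426534302478305
bed z 0.06970780311027058
t 17.75 tcp [ 0.646  -0.2184  0.4067] ang 41.0 j6 -61.8 tilt 0.4
dx 333.1 dy 12.5 dz 148.1 az -69.4 (j6 range 146)
```

Emit:
{"fn": "step_arm", "kwargs": {
  "series": [
    {"dx": 40,"dy": 2,"dz": 0,"ax": 0,"ay": 0,"az": -8},
    {"dx": 85,"dy": 4,"dz": 0,"ax": 0,"ay": 0,"az": -17},
    {"dx": 130,"dy": 5,"dz": 0,"ax": 0,"ay": 0,"az": -26},
    {"dx": 175,"dy": 7,"dz": 0,"ax": 0,"ay": 0,"az": -35},
    {"dx": 220,"dy": 8,"dz": 0,"ax": 0,"ay": 0,"az": -44},
    {"dx": 265,"dy": 10,"dz": 0,"ax": 0,"ay": 0,"az": -53},
    {"dx": 310,"dy": 12,"dz": 20,"ax": 0,"ay": 0,"az": -62},
    {"dx": 333,"dy": 12.5,"dz": 60,"ax": 0,"ay": 0,"az": -69.4},
    {"dx": 333,"dy": 12.5,"dz": 90,"ax": 0,"ay": 0,"az": -69.4},
    {"dx": 333,"dy": 12.5,"dz": 90,"ax": 0,"ay": 0,"az": -69.4},
    {"dx": 333,"dy": 12.5,"dz": 90,"ax": 0,"ay": 0,"az": -69.4}
  ]
}}

```text
time: 19.12
tool_pos: [0.4367, 0.0412, 0.3128]
tool_rot: [-0.556, 3.092, -0.0]
force: [-0.0, 0.4, 0.8]
grip_width: 0.468
grip_force: 0.0
```

```bash
python3 - <<'E'
from h import *
from plant import arm
d=arm.get_image("wrist");P=cloud(d);Z=P[...,2];c=(.4378,.0408)
m=(Z>.1)&(Z<.115)&(np.hypot(P[...,0]-c[0],P[...,1]-c[1])<.025);print("bar",rect(P[m][:,:2]),m.sum())
go(arm,(.4378,.0408),.102,110.4)
E
```

```text
bar (array([437.8,  40.8]), array([35.6,  9.6]), 20.49) 1000
t 19.18 tcp [0.4372 0.0411 0.3134] ang 110.4 j6 -108.3 tilt 0.1
dx -0.4 dy -0.5 dz 56.7 az -0.0 (j6 range 146)
```

Emit:
{"fn": "step_arm", "kwargs": {
  "series": [
    {"dx": -0.4,"dy": -0.4,"dz": 30,"ax": 0,"ay": 0,"az": 0},
    {"dx": -0.4,"dy": -0.4,"dz": 48,"ax": 0,"ay": 0,"az": 0},
    {"dx": -0.4,"dy": -0.4,"dz": 56.5,"ax": 0,"ay": 0,"az": 0},
    {"dx": -0.4,"dy": -0.4,"dz": 56.5,"ax": 0,"ay": 0,"az": 0},
    {"dx": -0.4,"dy": -0.4,"dz": 56.5,"ax": 0,"ay": 0,"az": 0}
  ]
}}

```text
time: 19.8
tool_pos: [0.4376, 0.041, 0.2568]
tool_rot: [-0.556, 3.09, -0.0]
force: [-0.4, -0.2, 0.0]
grip_width: 0.466
grip_force: 0.0
```

Emit:
{"fn": "step_arm", "kwargs": {
  "series": [
    {"dx": 0,"dy": 0,"dz": 0,"ax": 0,"ay": 0,"az": 0},
    {"dx": 0,"dy": 0,"dz": 0,"ax": 0,"ay": 0,"az": 0},
    {"dx": 0,"dy": 0,"dz": 0,"ax": 0,"ay": 0,"az": 0},
    {"dx": 0,"dy": 0,"dz": 0,"ax": 0,"ay": 0,"az": 0},
    {"dx": 0,"dy": 0,"dz": 0,"ax": 0,"ay": 0,"az": 0}
  ],
  "claw": 0
}}

```text
time: 20.42
tool_pos: [0.4373, 0.0411, 0.2565]
tool_rot: [-0.556, 3.091, -0.0]
force: [-0.8, 0.0, 5.2]
grip_width: 0.103
grip_force: 59.2
```

Emit:
{"fn": "step_arm", "kwargs": {
  "series": [
    {"dx": 0,"dy": 0,"dz": -30,"ax": 0,"ay": 0,"az": 0},
    {"dx": 0,"dy": 0,"dz": -80,"ax": 0,"ay": 0,"az": 0},
    {"dx": 0,"dy": 0,"dz": -130,"ax": 0,"ay": 0,"az": 0},
    {"dx": 0,"dy": 0,"dz": -180,"ax": 0,"ay": 0,"az": 0},
    {"dx": 0,"dy": 0,"dz": -190,"ax": 0,"ay": 0,"az": 0},
    {"dx": 0,"dy": 0,"dz": -190,"ax": 0,"ay": 0,"az": 0}
  ]
}}

```text
time: 21.18
tool_pos: [0.4367, 0.0411, 0.4453]
tool_rot: [-0.556, 3.092, 0.0]
force: [-0.4, 0.3, -1.7]
grip_width: 0.107
grip_force: 60.2
```

```bash
python3 - <<'E'
from h import *
from plant import arm
o=arm.observe();print(o["force"],o["grip_width"])
go(arm,(.6415,-.1532),.102+.06,105)
E
```

```text
[-0.41795752  0.31658143 -1.65964923] 0.1069825774667447
t 21.18 tcp [0.4367 0.0411 0.4453] ang 110.4 j6 -108.3 tilt 0.0
dx -124.2 dy -253.4 dz 128.6 az 5.4 (j6 range 146)
```

Emit:
{"fn": "step_arm", "kwargs": {
  "series": [
    {"dx": -20,"dy": -42,"dz": 0,"ax": 0,"ay": 0,"az": 0},
    {"dx": -41,"dy": -84,"dz": 0,"ax": 0,"ay": 0,"az": 1},
    {"dx": -62,"dy": -126,"dz": 0,"ax": 0,"ay": 0,"az": 2},
    {"dx": -83,"dy": -168,"dz": 0,"ax": 0,"ay": 0,"az": 3},
    {"dx": -104,"dy": -212,"dz": 0,"ax": 0,"ay": 0,"az": 4},
    {"dx": -124.2,"dy": -253.4,"dz": 20,"ax": 0,"ay": 0,"az": 5.4},
    {"dx": -124.2,"dy": -253.4,"dz": 60,"ax": 0,"ay": 0,"az": 5.4},
    {"dx": -124.2,"dy": -253.4,"dz": 100,"ax": 0,"ay": 0,"az": 5.4},
    {"dx": -124.2,"dy": -253.4,"dz": 113,"ax": 0,"ay": 0,"az": 5.4},
    {"dx": -124.2,"dy": -253.4,"dz": 113,"ax": 0,"ay": 0,"az": 5.4},
    {"dx": -124.2,"dy": -253.4,"dz": 113,"ax": 0,"ay": 0,"az": 5.4}
  ]
}}

```text
time: 22.55
tool_pos: [0.6422, -0.1532, 0.3343]
tool_rot: [-0.41, 3.112, -0.002]
force: [0.2, 0.4, -1.2]
grip_width: 0.104
grip_force: 60.2
```

```bash
python3 - <<'E'
from h import *
from plant import arm
o=arm.observe();print(o["force"],"tipz",o["tool_pos"][2]-.2475)
go(arm,(.6415,-.1532),.102+.06,105)
E
```

```text
[ 0.21285626  0.38518936 -1.16048285] tipz 0.08682132390655645
t 22.55 tcp [ 0.6422 -0.1532  0.3343] ang 105.0 j6 -120.6 tilt 0.15
dx 0.7 dy 0.2 dz 17.6 az 0.0 (j6 range 146)
```

Emit:
{"fn": "step_arm", "kwargs": {
  "series": [
    {"dx": 0.6,"dy": 0.2,"dz": 6,"ax": 0,"ay": 0,"az": 0},
    {"dx": 0.6,"dy": 0.2,"dz": 12,"ax": 0,"ay": 0,"az": 0},
    {"dx": 0.6,"dy": 0.2,"dz": 18,"ax": 0,"ay": 0,"az": 0},
    {"dx": 0.6,"dy": 0.2,"dz": 24,"ax": 0,"ay": 0,"az": 0},
    {"dx": 0.6,"dy": 0.2,"dz": 24,"ax": 0,"ay": 0,"az": 0}
  ]
}}

```text
time: 23.18
tool_pos: [0.6409, -0.1531, 0.3078]
tool_rot: [0.41, -3.114, -0.001]
force: [0.2, 0.3, -1.8]
grip_width: 0.105
grip_force: 60.2
```

Emit:
{"fn": "step_arm", "kwargs": {
  "series": [
    {"dx": 0,"dy": 0,"dz": 6,"ax": 0,"ay": 0,"az": 0},
    {"dx": 0,"dy": 0,"dz": 12,"ax": 0,"ay": 0,"az": 0},
    {"dx": 0,"dy": 0,"dz": 18,"ax": 0,"ay": 0,"az": 0},
    {"dx": 0,"dy": 0,"dz": 18,"ax": 0,"ay": 0,"az": 0}
  ]
}}

```text
time: 23.68
tool_pos: [0.641, -0.1533, 0.2899]
tool_rot: [0.41, -3.114, 0.0]
force: [-0.0, -1.0, -2.1]
grip_width: 0.107
grip_force: 60.1
```

Emit:
{"fn": "step_arm", "kwargs": {
  "series": [
    {"dx": 0,"dy": 0,"dz": 6,"ax": 0,"ay": 0,"az": 0},
    {"dx": 0,"dy": 0,"dz": 12,"ax": 0,"ay": 0,"az": 0},
    {"dx": 0,"dy": 0,"dz": 18,"ax": 0,"ay": 0,"az": 0},
    {"dx": 0,"dy": 0,"dz": 21,"ax": 0,"ay": 0,"az": 0},
    {"dx": 0,"dy": 0,"dz": 22,"ax": 0,"ay": 0,"az": 0},
    {"dx": 0,"dy": 0,"dz": 22,"ax": 0,"ay": 0,"az": 0}
  ]
}}

```text
time: 24.42
tool_pos: [0.6411, -0.1532, 0.2686]
tool_rot: [-0.41, 3.114, -0.0]
force: [1.1, -0.6, -2.4]
grip_width: 0.103
grip_force: 60.0
```

Emit:
{"fn": "step_arm", "kwargs": {
  "series": [
    {"dx": 0,"dy": 0,"dz": 1.5,"ax": 0,"ay": 0,"az": 0},
    {"dx": 0,"dy": 0,"dz": 3,"ax": 0,"ay": 0,"az": 0},
    {"dx": 0,"dy": 0,"dz": 3,"ax": 0,"ay": 0,"az": 0}
  ]
}}

```text
time: 24.8
tool_pos: [0.6411, -0.1532, 0.2657]
tool_rot: [-0.41, 3.114, -0.0]
force: [1.8, -1.9, -1.7]
grip_width: 0.104
grip_force: 60.2
```

Emit:
{"fn": "step_arm", "kwargs": {
  "series": [
    {"dx": 0,"dy": 0,"dz": 3,"ax": 0,"ay": 0,"az": 0},
    {"dx": 0,"dy": 0,"dz": 6,"ax": 0,"ay": 0,"az": 0},
    {"dx": 0,"dy": 0,"dz": 9,"ax": 0,"ay": 0,"az": 0},
    {"dx": 0,"dy": 0,"dz": 9,"ax": 0,"ay": 0,"az": 0}
  ]
}}

```text
time: 25.3
tool_pos: [0.6411, -0.1532, 0.2564]
tool_rot: [-0.41, 3.114, -0.0]
force: [2.2, -2.4, -1.7]
grip_width: 0.104
grip_force: 60.1
```

Emit:
{"fn": "step_arm", "kwargs": {
  "series": [
    {"dx": 0,"dy": 0,"dz": 0.5,"ax": 0,"ay": 0,"az": 6},
    {"dx": 0,"dy": 0,"dz": 1,"ax": 0,"ay": 0,"az": 12},
    {"dx": 0,"dy": 0,"dz": 1.5,"ax": 0,"ay": 0,"az": 18},
    {"dx": 0,"dy": 0,"dz": 2,"ax": 0,"ay": 0,"az": 24},
    {"dx": 0,"dy": 0,"dz": 2.3,"ax": 0,"ay": 0,"az": 30},
    {"dx": 0,"dy": 0,"dz": 2.3,"ax": 0,"ay": 0,"az": 30}
  ]
}}

```text
time: 26.05
tool_pos: [0.6409, -0.1532, 0.2542]
tool_rot: [-0.408, -3.115, 0.0]
force: [1.8, -1.9, -0.6]
grip_width: 0.104
grip_force: 60.3
```

```bash
python3 - <<'E'
from h import *
from plant import arm
o=arm.observe();print(o["force"],o["ft_torque"]);go(arm,(.6413,-.1535),.1,41)
E
```

```text
[ 1.76048843 -1.86720504 -0.57932249] [-0.47550145 -0.45068658  0.00420747]
t 26.05 tcp [ 0.6409 -0.1532  0.2542] ang 75.1 j6 -90.7 tilt 0.01
dx -0.4 dy -0.2 dz -0.5 az 34.1 (j6 range 146)
```

Emit:
{"fn": "step_arm", "kwargs": {
  "series": [
    {"dx": -0.3,"dy": -0.2,"dz": 0.5,"ax": 0,"ay": 0,"az": 6},
    {"dx": -0.3,"dy": -0.2,"dz": 1,"ax": 0,"ay": 0,"az": 12},
    {"dx": -0.3,"dy": -0.2,"dz": 1.5,"ax": 0,"ay": 0,"az": 18},
    {"dx": -0.3,"dy": -0.2,"dz": 2,"ax": 0,"ay": 0,"az": 24},
    {"dx": -0.3,"dy": -0.2,"dz": 2.5,"ax": 0,"ay": 0,"az": 30},
    {"dx": -0.3,"dy": -0.2,"dz": 3,"ax": 0,"ay": 0,"az": 34},
    {"dx": -0.3,"dy": -0.2,"dz": 3,"ax": 0,"ay": 0,"az": 34}
  ]
}}

```text
time: 26.92
tool_pos: [0.6412, -0.1533, 0.2515]
tool_rot: [-1.299, -2.86, -0.0]
force: [1.1, -2.1, 0.6]
grip_width: 0.106
grip_force: 60.5
```

```bash
python3 - <<'E'
from h import *
from plant import arm
o=arm.observe();print(o["force"],o["ft_torque"]);go(arm,(.6413,-.1535),.1,41)
E
```

```text
[ 1.1284608  -2.10862021  0.6087012 ] [-0.31680931 -0.22673063 -0.01369653]
t 26.93 tcp [ 0.6412 -0.1533  0.2515] ang 41.1 j6 -56.8 tilt 0.02
dx -0.2 dy -0.0 dz -3.2 az 0.1 (j6 range 146)
```

Emit:
{"fn": "step_arm", "kwargs": {
  "series": [
    {"dx": 0,"dy": 0,"dz": 0.8,"ax": 0,"ay": 0,"az": 3},
    {"dx": 0,"dy": 0,"dz": 0.8,"ax": 0,"ay": 0,"az": 3}
  ]
}}

```text
time: 27.18
tool_pos: [0.6413, -0.1533, 0.2515]
tool_rot: [1.374, 2.825, 0.0]
force: [-1.4, 0.0, 6.0]
grip_width: 0.108
grip_force: 61.1
```

Emit:
{"fn": "step_arm", "kwargs": {
  "series": [
    {"dx": 0,"dy": 0,"dz": 0,"ax": 0,"ay": 0,"az": 0},
    {"dx": 0,"dy": 0,"dz": 0,"ax": 0,"ay": 0,"az": 0},
    {"dx": 0,"dy": 0,"dz": 0,"ax": 0,"ay": 0,"az": 0},
    {"dx": 0,"dy": 0,"dz": -20,"ax": 0,"ay": 0,"az": 0},
    {"dx": 0,"dy": 0,"dz": -60,"ax": 0,"ay": 0,"az": 0},
    {"dx": 0,"dy": 0,"dz": -110,"ax": 0,"ay": 0,"az": 0},
    {"dx": 0,"dy": 0,"dz": -150,"ax": 0,"ay": 0,"az": 0},
    {"dx": 0,"dy": 0,"dz": -150,"ax": 0,"ay": 0,"az": 0}
  ],
  "claw": 40
}}

```text
time: 28.18
tool_pos: [0.6426, -0.1537, 0.408]
tool_rot: [1.372, 2.814, 0.003]
force: [1.5, -0.2, -0.4]
grip_width: 0.469
grip_force: 0.0
```

```bash
python3 - <<'E'
from h import *
from plant import arm
d=arm.get_image("wrist");P=cloud(d);Z=P[...,2]
for c in((.6453,-.2182),(.6412,-.1533)):
    m=(Z>.09)&(Z<.12)&(np.hypot(P[...,0]-c[0],P[...,1]-c[1])<.025);print("bar",rect(P[m][:,:2]),m.sum(),np.median(Z[m]))
    m=(Z>.06)&(Z<.08)&(np.hypot(P[...,0]-c[0],P[...,1]-c[1]-.03)<.01);print("bed z",np.median(Z[m]))
go(arm,(.4265,.0997),.16,78.4)
E
```

```text
bar (array([ 645.1, -217.4]), array([10. , 35.4]), 41.65) 363 0.10369466783028541
bed z 0.0696985150312891
bar (array([ 640.9, -152.4]), array([ 9.9, 35.2]), 37.91) 479 0.1041236601921271
bed z 0.06971904843913956
t 28.23 tcp [ 0.6418 -0.1536  0.4049] ang 38.0 j6 -53.6 tilt 0.38
dx 332.6 dy -14.1 dz 88.4 az -40.4 (j6 range 146)
```

Emit:
{"fn": "step_arm", "kwargs": {
  "series": [
    {"dx": 40,"dy": -2,"dz": 0,"ax": 0,"ay": 0,"az": -5},
    {"dx": 85,"dy": -4,"dz": 0,"ax": 0,"ay": 0,"az": -10},
    {"dx": 130,"dy": -5,"dz": 0,"ax": 0,"ay": 0,"az": -15},
    {"dx": 175,"dy": -7,"dz": 0,"ax": 0,"ay": 0,"az": -21},
    {"dx": 220,"dy": -9,"dz": 0,"ax": 0,"ay": 0,"az": -27},
    {"dx": 265,"dy": -11,"dz": 0,"ax": 0,"ay": 0,"az": -33},
    {"dx": 310,"dy": -13,"dz": 20,"ax": 0,"ay": 0,"az": -38},
    {"dx": 333,"dy": -14,"dz": 60,"ax": 0,"ay": 0,"az": -40.4},
    {"dx": 333,"dy": -14,"dz": 88,"ax": 0,"ay": 0,"az": -40.4},
    {"dx": 333,"dy": -14,"dz": 88,"ax": 0,"ay": 0,"az": -40.4},
    {"dx": 333,"dy": -14,"dz": 88,"ax": 0,"ay": 0,"az": -40.4}
  ]
}}

```text
time: 29.6
tool_pos: [0.4255, 0.1003, 0.3132]
tool_rot: [0.318, 3.125, 0.0]
force: [0.8, -0.2, 0.7]
grip_width: 0.467
grip_force: 0.0
```

```bash
python3 - <<'E'
from h import *
from plant import arm
d=arm.get_image("wrist");P=cloud(d);Z=P[...,2];c=(.4265,.0997)
m=(Z>.1)&(Z<.115)&(np.hypot(P[...,0]-c[0],P[...,1]-c[1])<.025);r=rect(P[m][:,:2]);print("bar",r,m.sum())
go(arm,r[0]/1000,.102,78.4)
E
```

```text
bar (array([426.2, 100.2]), array([10. , 35.6]), 78.21) 996
t 29.65 tcp [0.4259 0.1003 0.3137] ang 78.4 j6 -68.4 tilt 0.1
dx -0.2 dy -0.1 dz 57.0 az -0.0 (j6 range 146)
```

Emit:
{"fn": "step_arm", "kwargs": {
  "series": [
    {"dx": -0.2,"dy": -0.1,"dz": 30,"ax": 0,"ay": 0,"az": 0},
    {"dx": -0.2,"dy": -0.1,"dz": 48,"ax": 0,"ay": 0,"az": 0},
    {"dx": -0.2,"dy": -0.1,"dz": 56.5,"ax": 0,"ay": 0,"az": 0},
    {"dx": -0.2,"dy": -0.1,"dz": 56.5,"ax": 0,"ay": 0,"az": 0},
    {"dx": -0.2,"dy": -0.1,"dz": 56.5,"ax": 0,"ay": 0,"az": 0}
  ]
}}

```text
time: 30.28
tool_pos: [0.4261, 0.1003, 0.2572]
tool_rot: [0.318, 3.124, 0.001]
force: [-0.1, -0.1, 0.6]
grip_width: 0.468
grip_force: 0.0
```

Emit:
{"fn": "step_arm", "kwargs": {
  "series": [
    {"dx": 0,"dy": 0,"dz": 0,"ax": 0,"ay": 0,"az": 0},
    {"dx": 0,"dy": 0,"dz": 0,"ax": 0,"ay": 0,"az": 0},
    {"dx": 0,"dy": 0,"dz": 0,"ax": 0,"ay": 0,"az": 0},
    {"dx": 0,"dy": 0,"dz": 0,"ax": 0,"ay": 0,"az": 0},
    {"dx": 0,"dy": 0,"dz": 0,"ax": 0,"ay": 0,"az": 0}
  ],
  "claw": 0
}}

```text
time: 30.9
tool_pos: [0.4258, 0.1003, 0.2568]
tool_rot: [0.317, 3.124, 0.001]
force: [-1.6, 0.1, 5.9]
grip_width: 0.101
grip_force: 59.2
```

Emit:
{"fn": "step_arm", "kwargs": {
  "series": [
    {"dx": 0,"dy": 0,"dz": -30,"ax": 0,"ay": 0,"az": 0},
    {"dx": 0,"dy": 0,"dz": -80,"ax": 0,"ay": 0,"az": 0},
    {"dx": 0,"dy": 0,"dz": -130,"ax": 0,"ay": 0,"az": 0},
    {"dx": 0,"dy": 0,"dz": -180,"ax": 0,"ay": 0,"az": 0},
    {"dx": 0,"dy": 0,"dz": -190,"ax": 0,"ay": 0,"az": 0},
    {"dx": 0,"dy": 0,"dz": -190,"ax": 0,"ay": 0,"az": 0}
  ]
}}

```text
time: 31.65
tool_pos: [0.4252, 0.1002, 0.4457]
tool_rot: [-0.317, -3.125, -0.0]
force: [0.6, -0.4, -1.6]
grip_width: 0.107
grip_force: 59.6
```

```bash
python3 - <<'E'
from h import *
from plant import arm
o=arm.observe();print(o["force"],o["grip_width"])
go(arm,(.6375,-.0885),.102+.06,105)
E
```

```text
[ 0.61473111 -0.40374979 -1.59810649] 0.10662016916927648
t 31.65 tcp [0.4252 0.1002 0.4457] ang 78.4 j6 -68.4 tilt 0.0
dx -245.9 dy -142.2 dz 129.0 az -26.6 (j6 range 146)
```

Emit:
{"fn": "step_arm", "kwargs": {
  "series": [
    {"dx": -41,"dy": -24,"dz": 0,"ax": 0,"ay": 0,"az": -4},
    {"dx": -82,"dy": -48,"dz": 0,"ax": 0,"ay": 0,"az": -8},
    {"dx": -123,"dy": -72,"dz": 0,"ax": 0,"ay": 0,"az": -12},
    {"dx": -164,"dy": -96,"dz": 0,"ax": 0,"ay": 0,"az": -17},
    {"dx": -205,"dy": -120,"dz": 0,"ax": 0,"ay": 0,"az": -22},
    {"dx": -245.5,"dy": -142,"dz": 0,"ax": 0,"ay": 0,"az": -26.6},
    {"dx": -245.5,"dy": -142,"dz": 30,"ax": 0,"ay": 0,"az": -26.6},
    {"dx": -245.5,"dy": -142,"dz": 70,"ax": 0,"ay": 0,"az": -26.6},
    {"dx": -245.5,"dy": -142,"dz": 105,"ax": 0,"ay": 0,"az": -26.6},
    {"dx": -245.5,"dy": -142,"dz": 114,"ax": 0,"ay": 0,"az": -26.6},
    {"dx": -245.5,"dy": -142,"dz": 114,"ax": 0,"ay": 0,"az": -26.6},
    {"dx": -245.5,"dy": -142,"dz": 114,"ax": 0,"ay": 0,"az": -26.6}
  ]
}}

```text
time: 33.15
tool_pos: [0.6379, -0.0883, 0.3336]
tool_rot: [-0.41, 3.112, -0.001]
force: [-0.1, -0.8, -1.3]
grip_width: 0.107
grip_force: 59.6
```

```bash
python3 - <<'E'
from h import *
from plant import arm
o=arm.observe();print(o["force"],"tipz",o["tool_pos"][2]-.2478)
go(arm,(.6375,-.0885),.102+.06,105)
E
```

```text
[-0.09443129 -0.81444593 -1.26564773] tipz 0.08578701431757255
t 33.15 tcp [ 0.6379 -0.0883  0.3336] ang 105.0 j6 -115.1 tilt 0.14
dx 0.5 dy -0.1 dz 16.9 az 0.0 (j6 range 146)
```

Emit:
{"fn": "step_arm", "kwargs": {
  "series": [
    {"dx": 0.3,"dy": 0,"dz": 6,"ax": 0,"ay": 0,"az": 0},
    {"dx": 0.3,"dy": 0,"dz": 12,"ax": 0,"ay": 0,"az": 0},
    {"dx": 0.3,"dy": 0,"dz": 18,"ax": 0,"ay": 0,"az": 0},
    {"dx": 0.3,"dy": 0,"dz": 24,"ax": 0,"ay": 0,"az": 0},
    {"dx": 0.3,"dy": 0,"dz": 24,"ax": 0,"ay": 0,"az": 0}
  ]
}}

```text
time: 33.78
tool_pos: [0.6368, -0.0882, 0.3072]
tool_rot: [0.41, -3.114, -0.001]
force: [0.4, 0.1, -0.9]
grip_width: 0.105
grip_force: 59.5
```

Emit:
{"fn": "step_arm", "kwargs": {
  "series": [
    {"dx": 0,"dy": 0,"dz": 6,"ax": 0,"ay": 0,"az": 0},
    {"dx": 0,"dy": 0,"dz": 12,"ax": 0,"ay": 0,"az": 0},
    {"dx": 0,"dy": 0,"dz": 18,"ax": 0,"ay": 0,"az": 0},
    {"dx": 0,"dy": 0,"dz": 18,"ax": 0,"ay": 0,"az": 0}
  ]
}}

```text
time: 34.28
tool_pos: [0.6369, -0.0884, 0.2894]
tool_rot: [0.41, -3.114, 0.0]
force: [0.9, -0.8, -1.9]
grip_width: 0.105
grip_force: 59.5
```

Emit:
{"fn": "step_arm", "kwargs": {
  "series": [
    {"dx": 0,"dy": 0,"dz": 6,"ax": 0,"ay": 0,"az": 0},
    {"dx": 0,"dy": 0,"dz": 12,"ax": 0,"ay": 0,"az": 0},
    {"dx": 0,"dy": 0,"dz": 18,"ax": 0,"ay": 0,"az": 0},
    {"dx": 0,"dy": 0,"dz": 21,"ax": 0,"ay": 0,"az": 0},
    {"dx": 0,"dy": 0,"dz": 21,"ax": 0,"ay": 0,"az": 0}
  ]
}}

```text
time: 34.9
tool_pos: [0.6371, -0.0884, 0.2692]
tool_rot: [-0.41, 3.115, -0.0]
force: [0.4, -1.8, 0.8]
grip_width: 0.103
grip_force: 59.8
```

Emit:
{"fn": "step_arm", "kwargs": {
  "series": [
    {"dx": 0,"dy": 0,"dz": 1,"ax": 0,"ay": 0,"az": 0},
    {"dx": 0,"dy": 0,"dz": 1.5,"ax": 0,"ay": 0,"az": 0},
    {"dx": 0,"dy": 0,"dz": 1.5,"ax": 0,"ay": 0,"az": 0}
  ]
}}

```text
time: 35.28
tool_pos: [0.6369, -0.0885, 0.2674]
tool_rot: [-0.41, 3.115, -0.001]
force: [1.0, -2.4, -0.0]
grip_width: 0.102
grip_force: 59.7
```

Emit:
{"fn": "step_arm", "kwargs": {
  "series": [
    {"dx": 0.3,"dy": -0.3,"dz": 1.5,"ax": 0,"ay": 0,"az": 0},
    {"dx": 0.3,"dy": -0.3,"dz": 3,"ax": 0,"ay": 0,"az": 0},
    {"dx": 0.3,"dy": -0.3,"dz": 3,"ax": 0,"ay": 0,"az": 0}
  ]
}}

```text
time: 35.65
tool_pos: [0.6367, -0.0889, 0.2641]
tool_rot: [0.41, -3.114, 0.0]
force: [0.6, -3.2, -1.4]
grip_width: 0.106
grip_force: 59.5
```

Emit:
{"fn": "step_arm", "kwargs": {
  "series": [
    {"dx": 0.1,"dy": -0.4,"dz": 2.5,"ax": 0,"ay": 0,"az": 0},
    {"dx": 0.1,"dy": -0.4,"dz": 5,"ax": 0,"ay": 0,"az": 0},
    {"dx": 0.1,"dy": -0.4,"dz": 7.3,"ax": 0,"ay": 0,"az": 0},
    {"dx": 0.1,"dy": -0.4,"dz": 7.3,"ax": 0,"ay": 0,"az": 0}
  ]
}}

```text
time: 36.15
tool_pos: [0.6368, -0.0889, 0.2572]
tool_rot: [-0.41, 3.115, 0.001]
force: [0.6, -0.9, 0.2]
grip_width: 0.103
grip_force: 60.0
```

Emit:
{"fn": "step_arm", "kwargs": {
  "series": [
    {"dx": 0,"dy": 0,"dz": 0.5,"ax": 0,"ay": 0,"az": 6},
    {"dx": 0,"dy": 0,"dz": 1,"ax": 0,"ay": 0,"az": 12},
    {"dx": 0,"dy": 0,"dz": 1.5,"ax": 0,"ay": 0,"az": 18},
    {"dx": 0,"dy": 0,"dz": 1.8,"ax": 0,"ay": 0,"az": 24},
    {"dx": 0,"dy": 0,"dz": 1.8,"ax": 0,"ay": 0,"az": 24}
  ]
}}

```text
time: 36.78
tool_pos: [0.6367, -0.0887, 0.2554]
tool_rot: [-0.245, -3.132, -0.001]
force: [0.3, -0.5, -0.5]
grip_width: 0.102
grip_force: 59.8
```

```bash
python3 - <<'E'
from h import *
from plant import arm
o=arm.observe();print(o["force"],o["ft_torque"]);go(arm,(.6370,-.0887),.1,41)
E
```

```text
[ 0.28502575 -0.49977681 -0.49595837] [-0.05957399 -0.1398461  -0.03466269]
t 36.77 tcp [ 0.6367 -0.0887  0.2554] ang 81.1 j6 -91.2 tilt 0.04
dx -0.3 dy 0.1 dz 0.7 az 40.1 (j6 range 146)
```

Emit:
{"fn": "step_arm", "kwargs": {
  "series": [
    {"dx": 0,"dy": 0,"dz": 0.5,"ax": 0,"ay": 0,"az": 6},
    {"dx": 0,"dy": 0,"dz": 1,"ax": 0,"ay": 0,"az": 12},
    {"dx": 0,"dy": 0,"dz": 1.5,"ax": 0,"ay": 0,"az": 18},
    {"dx": 0,"dy": 0,"dz": 2,"ax": 0,"ay": 0,"az": 24},
    {"dx": 0,"dy": 0,"dz": 2.6,"ax": 0,"ay": 0,"az": 30},
    {"dx": 0,"dy": 0,"dz": 3.3,"ax": 0,"ay": 0,"az": 36},
    {"dx": 0,"dy": 0,"dz": 4,"ax": 0,"ay": 0,"az": 42},
    {"dx": 0,"dy": 0,"dz": 4,"ax": 0,"ay": 0,"az": 42}
  ]
}}

```text
time: 37.78
tool_pos: [0.6372, -0.0886, 0.252]
tool_rot: [1.349, 2.836, 0.002]
force: [2.0, 2.2, 1.0]
grip_width: 0.105
grip_force: 60.0
```

```bash
python3 - <<'E'
from h import *
from plant import arm
o=arm.observe();print(o["force"],o["ft_torque"]);go(arm,(.6370,-.0887),.1,41)
E
```

```text
[2.03985206 2.20121726 1.02097297] [ 0.28788387 -0.36393896  0.0171469 ]
t 37.77 tcp [ 0.6372 -0.0886  0.252 ] ang 39.1 j6 -49.3 tilt 0.1
dx 0.1 dy -0.2 dz -2.7 az -1.9 (j6 range 146)
```

Emit:
{"fn": "step_arm", "kwargs": {
  "series": [
    {"dx": 0,"dy": 0,"dz": 0.8,"ax": 0,"ay": 0,"az": 3},
    {"dx": 0,"dy": 0,"dz": 0.8,"ax": 0,"ay": 0,"az": 3}
  ]
}}

```text
time: 38.02
tool_pos: [0.6374, -0.0888, 0.2519]
tool_rot: [1.422, 2.8, 0.002]
force: [0.7, 1.8, 5.5]
grip_width: 0.106
grip_force: 60.5
```

Emit:
{"fn": "step_arm", "kwargs": {
  "series": [
    {"dx": 0,"dy": 0,"dz": 0,"ax": 0,"ay": 0,"az": 0},
    {"dx": 0,"dy": 0,"dz": 0,"ax": 0,"ay": 0,"az": 0},
    {"dx": 0,"dy": 0,"dz": 0,"ax": 0,"ay": 0,"az": 0},
    {"dx": 0,"dy": 0,"dz": -20,"ax": 0,"ay": 0,"az": 0},
    {"dx": 0,"dy": 0,"dz": -60,"ax": 0,"ay": 0,"az": 0},
    {"dx": 0,"dy": 0,"dz": -110,"ax": 0,"ay": 0,"az": 0},
    {"dx": 0,"dy": 0,"dz": -150,"ax": 0,"ay": 0,"az": 0},
    {"dx": 0,"dy": 0,"dz": -150,"ax": 0,"ay": 0,"az": 0},
    {"dx": 0,"dy": 0,"dz": -150,"ax": 0,"ay": 0,"az": 0}
  ],
  "claw": 40
}}

```text
time: 39.15
tool_pos: [0.6365, -0.0891, 0.4014]
tool_rot: [1.426, 2.799, 0.0]
force: [0.3, -0.1, -0.3]
grip_width: 0.469
grip_force: 0.0
```

```bash
python3 - <<'E'
from h import *
from plant import arm
d=arm.get_image("wrist");pickle.dump(d,open("w5.pkl","wb"));P=cloud(d);Z=P[...,2]
for c in((.6453,-.2182),(.6412,-.1533),(.637,-.0887)):
    m=(Z>.09)&(Z<.12)&(np.hypot(P[...,0]-c[0],P[...,1]-c[1])<.025);print("bar",rect(P[m][:,:2]),m.sum(),np.median(Z[m]))
s=arm.get_image("scene");pickle.dump(s,open("s5.pkl","wb"));Q=cloud(s)
for n,K in(("wrist",P),("scene",Q)):
    m=(K[...,2]>.12)&(K[...,2]<.18)&(np.hypot(K[...,0]-.6,K[...,1]+.016)<.05);print(n,"knob",np.round(np.median(K[m],0),4),K[m].max(0).round(3),m.sum())
    m=(K[...,2]>.05)&(K[...,2]<.085)&(np.hypot(K[...,0]-.4215,K[...,1]+.288)<.09);print(n,"canister lid",rect(K[m][:,:2]) if m.sum()>9 else 0,m.sum())
go(arm,(.60,-.016),.24,3.4)
a=s["img"];b=d["img"];cv2.imwrite("pics/s5.png",np.hstack([cv2.resize(a,(400,300)),cv2.resize(b,(400,300))])[:,:,::-1])
E
```

```text
bar (array([0., 0.]), array([0., 0.]), 0.0) 0 nan
bar (array([ 641. , -152.5]), array([ 9.9, 35.6]), 38.15) 457 0.10389264186604946
bar (array([638.1, -88.7]), array([10. , 35.1]), 33.9) 478 0.10415740765198628
wrist knob [ 0.6001 -0.016   0.1688] [ 0.627 -0.006  0.174] 1223
wrist canister lid (array([ 449.1, -274.9]), array([20.2, 65.4]), 27.96) 962
scene knob [ 0.5943 -0.0188  0.168 ] [ 0.62  -0.007  0.177] 66
scene canister lid (array([ 418.7, -285.8]), array([74.4, 68.1]), 21.53) 749
t 39.25 tcp [ 0.6362 -0.089   0.3993] ang 36.0 j6 -46.2 tilt 0.15
dx 80.3 dy 13.6 dz 4.7 az 32.6 (j6 range 146)
  return _methods._mean(a, axis=axis, dtype=dtype,
  ret = ret.dtype.type(ret / rcount)
```

View pics/s5.png

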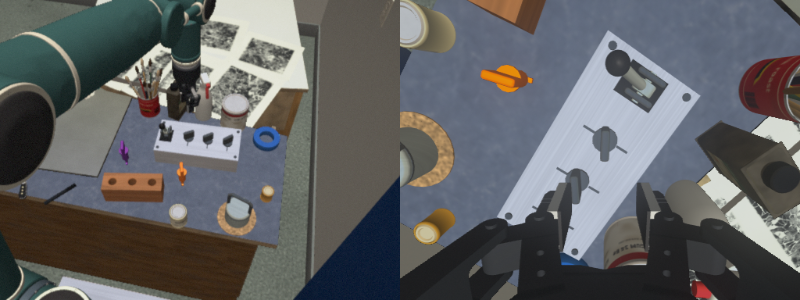

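The view shows the bed with all three bolts in their wells, each bar's top at 0.104 m, so all are home. The canister is on its mat at (240,210) in the left half. Now the lever, whose knob was measured at about (0.597,-0.017,0.165), matching the model.

```bash
python3 - <<'E'
from h import *
from plant import arm
go(arm,(.5586,-.0184),.1763,93.5)
E
```

```text
t 39.25 tcp [ 0.6362 -0.089   0.3993] ang 36.0 j6 -46.2 tilt 0.15
dx 102.6 dy -21.1 dz 68.5 az -57.5 (j6 range 146)
```

Emit:
{"fn": "step_arm", "kwargs": {
  "series": [
    {"dx": 35,"dy": -7,"dz": 0,"ax": 0,"ay": 0,"az": -10},
    {"dx": 75,"dy": -15,"dz": 0,"ax": 0,"ay": 0,"az": -20},
    {"dx": 102.6,"dy": -21,"dz": 0,"ax": 0,"ay": 0,"az": -30},
    {"dx": 102.6,"dy": -21,"dz": 0,"ax": 0,"ay": 0,"az": -40},
    {"dx": 102.6,"dy": -21,"dz": 0,"ax": 0,"ay": 0,"az": -50},
    {"dx": 102.6,"dy": -21,"dz": 0,"ax": 0,"ay": 0,"az": -57.5},
    {"dx": 102.6,"dy": -21,"dz": 35,"ax": 0,"ay": 0,"az": -57.5},
    {"dx": 102.6,"dy": -21,"dz": 68,"ax": 0,"ay": 0,"az": -57.5},
    {"dx": 102.6,"dy": -21,"dz": 68,"ax": 0,"ay": 0,"az": -57.5},
    {"dx": 102.6,"dy": -21,"dz": 68,"ax": 0,"ay": 0,"az": -57.5}
  ],
  "claw": 0
}}

```text
time: 40.5
tool_pos: [0.5597, -0.0184, 0.3329]
tool_rot: [0.096, -3.14, -0.0]
force: [0.7, -0.0, 0.4]
grip_width: 0.001
grip_force: 0.0
```

```bash
python3 - <<'E'
from h import *
from plant import arm
print(arm.observe()["grip_width"],arm.observe()["force"]);go(arm,(.5586,-.0184),.1763,93.5)
e=arm.get_image("side");d=arm.get_image("wrist")
cv2.imwrite("pics/l1.png",np.hstack([cv2.resize(e["img"][130:280,140:290],(400,400),interpolation=cv2.INTER_CUBIC),cv2.resize(d["img"][130:380,100:400],(400,400))])[:,:,::-1])
E
```

```text
0.0007212237934383513 [ 0.7257899  -0.02848526  0.43184744]
t 40.5 tcp [ 0.5597 -0.0184  0.3329] ang 93.5 j6 -97.9 tilt 0.03
dx 1.1 dy 0.1 dz 1.9 az -0.0 (j6 range 146)
```

View pics/l1.png

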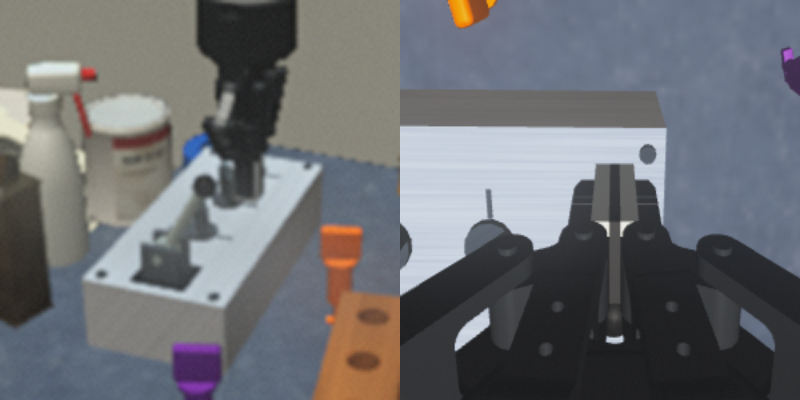

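The left view shows the shut fingertips at (250,185), just on the robot's side of the knob at (205,187), at about its height. Push along the arc.

Emit:
{"fn": "step_arm", "kwargs": {
  "series": [
    {"dx": -8,"dy": 0,"dz": 2,"ax": 0,"ay": 0,"az": 0},
    {"dx": -15,"dy": 0,"dz": 2,"ax": 0,"ay": 0,"az": 0},
    {"dx": -22,"dy": 0,"dz": -1.5,"ax": 0,"ay": 0,"az": 0},
    {"dx": -29.5,"dy": 0,"dz": -4,"ax": 0,"ay": 0,"az": 0},
    {"dx": -37,"dy": 0,"dz": -6,"ax": 0,"ay": 0,"az": 0},
    {"dx": -45,"dy": 0,"dz": -7,"ax": 0,"ay": 0,"az": 0},
    {"dx": -53,"dy": 0,"dz": -7.5,"ax": 0,"ay": 0,"az": 0},
    {"dx": -61,"dy": 0,"dz": -7,"ax": 0,"ay": 0,"az": 0},
    {"dx": -68.5,"dy": 0,"dz": -6,"ax": 0,"ay": 0,"az": 0},
    {"dx": -76,"dy": 0,"dz": -4,"ax": 0,"ay": 0,"az": 0},
    {"dx": -84,"dy": 0,"dz": -1.5,"ax": 0,"ay": 0,"az": 0},
    {"dx": -88,"dy": 0,"dz": 0,"ax": 0,"ay": 0,"az": 0},
    {"dx": -88,"dy": 0,"dz": 0,"ax": 0,"ay": 0,"az": 0}
  ]
}}

```text
time: 42.22
tool_pos: [0.6476, -0.013, 0.3322]
tool_rot: [0.096, -3.14, -0.0]
force: [0.1, -0.5, -0.3]
grip_width: 0.003
grip_force: 0.0
```

Emit:
{"fn": "step_arm", "kwargs": {
  "series": [
    {"dx": 15,"dy": 0,"dz": -10,"ax": 0,"ay": 0,"az": 0},
    {"dx": 40,"dy": 0,"dz": -40,"ax": 0,"ay": 0,"az": 0},
    {"dx": 90,"dy": 0,"dz": -80,"ax": 0,"ay": 0,"az": 0},
    {"dx": 120,"dy": 0,"dz": -120,"ax": 0,"ay": 0,"az": 0},
    {"dx": 120,"dy": 0,"dz": -120,"ax": 0,"ay": 0,"az": 0},
    {"dx": 120,"dy": 0,"dz": -120,"ax": 0,"ay": 0,"az": 0}
  ]
}}

```text
time: 42.98
tool_pos: [0.5267, -0.0204, 0.4533]
tool_rot: [-0.096, 3.139, -0.0]
force: [0.4, 0.3, -0.8]
grip_width: -0.004
grip_force: 0.0
```

```bash
python3 - <<'E'
from h import *
from plant import arm
s=arm.get_image("scene");d=arm.get_image("side");Q=cloud(s);S=cloud(d)
for n,K in(("side",S),("scene",Q)):
    Z=K[...,2]
    m=(Z>.115)&(Z<.18)&(np.hypot(K[...,0]-.6325-.06,K[...,1]+.013)<.045);print(n,"knob shut",np.round(np.median(K[m],0),4),m.sum())
    for c in((.6453,-.2182),(.6412,-.1533),(.637,-.0887)):
        m=(Z>.09)&(Z<.12)&(np.hypot(K[...,0]-c[0],K[...,1]-c[1])<.025);print("bar",rect(K[m][:,:2])[0] if m.any() else 0,m.sum(),Z[m].max() if m.any() else 0)
    m=(Z>.06)&(Z<.082)&(np.hypot(K[...,0]-.4215,K[...,1]+.288)<.1);print("lid",rect(K[m][:,:2]) if m.sum()>9 else 0,m.sum())
cv2.imwrite("pics/e1.png",np.hstack([cv2.resize(s["img"][140:320,170:350],(400,400),interpolation=cv2.INTER_CUBIC),cv2.resize(d["img"][130:290,160:360],(400,400),interpolation=cv2.INTER_CUBIC)])[:,:,::-1])
E
```

```text
side knob shut [ 0.694  -0.0088  0.1255] 119
bar [ 642.  -217.3] 48 0.10481047137003074
bar [ 638.6 -153.1] 48 0.10472906767438694
bar [635.1 -89.1] 53 0.10493379658928897
lid (array([ 419. , -286.3]), array([75.8, 69.8]), 74.53) 330
scene knob shut [ 0.6903 -0.0134  0.1263] 92
bar [ 642.8 -219. ] 82 0.11061643135937294
bar [ 640.1 -154.4] 85 0.11039548229593599
bar [637.1 -91.1] 89 0.10821715490014205
lid (array([ 420.1, -285.9]), array([76. , 67.2]), 28.71) 679
```

View pics/e1.png

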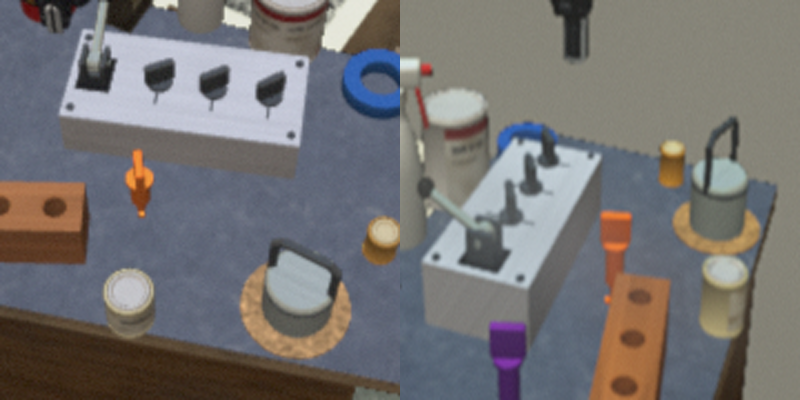

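The final views show the lever lying over to +x with its knob at (425,187), the three bolts seated, and the canister standing on its mat, lid about 3 mm off the mat's centre.

```bash
python3 -c "
from plant import arm
print(arm.job_done())"
```

```text
the job is handed in; nothing more can be done
None
```

I handed the job in at about 43 s: the canister is on its mat, all three bolts are screwed home and the cam lever is snapped shut. My last images confirmed this, but the hand-in gave no verdict.

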